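Press stone samples home in their trays on the air press

ROBOT

A 6-joint arm with a two-finger parallel gripper is mounted at the origin on the work surface. World frame = base frame: x ahead of the robot, y to its left, z up, the work surface at z = 0. Lengths are in mm, angles in rad, forces in N, time in s.
With the tool pointing down it reaches from about 325 to 1000 mm from the base axis. Payload 5.1 kg.
Tool frame: the origin (TCP) lies at the very end of the fingers, on their centre line; the grasp point (between the pads) lies arm.grip_point_offset behind it (arm.grip_point_offset is the distance from the TCP to the grasp point, in mm); z points along the fingers, y is the line along which they close (so a half turn about z gives the same grasp; the last joint's range is limited). The gripper opens to 85 mm and grips with 20 to 120 N. Pads are 22 mm wide; open, the fingers measure 114 mm over their backs; the gripper's body (76 mm by 85 mm) begins 54 mm behind the grasp point. The pads swing forward as they close: fully open they stand 13 mm farther back than shut.
Start: joints at [-1.415, 0.124, 1.65, -0, 1.367, -0.083], TCP at [153.717, -631.55, 231.322] pointing down, gripper open.
Joint ranges: [-2.61, 2.61], [-1.02, 2.33], [0.03, 2.71], [-1.35, 4.49], [0.32, 2.68], [-2.91, 2.91]. Speed limits (rad/s): [2.57, 2.57, 3.14, 3.14, 3.14, 3.14].

INTERFACE

Orientations are given as a rotation vector (axis times angle).
In Python, from rig import arm gives the robot as it stands.
- The arm moves only by the shell command python3 -m handwheel 'ROWS' [FORCE]. ROWS is JSON, a list that holds one entry, the list of rows, each a list of 7 numbers: the shift along the tool's x, y, z in m, then the turn, a rotation vector about the tool's x, y, z in degrees, then the finger opening in m, from 0 to 0.0854. A call has 1 to 12 rows; each row is the pose to reach, as a shift and turn from the pose commanded when the call began, along the tool's axes at that moment; what a row does not reach only later rows make up. A row lasts 1/12 s, in which the tool goes at most 41.7 mm and 7.16 degrees, less where a joint would pass 70% of its speed; a pose out of reach is approached as far as the arm can. A call with a gripper value outside its range is refused whole. The fingers move at their own pace and stop on an object; FORCE is the grip in N (left out, the last holds). Time passes only in rows, so rows that repeat a pose let the fingers close. It gives the time, the measured TCP pose, the force, the opening and the grip force at its end, in the units of the state.
- arm.state(): the state, without advancing time (a new reading comes with each control period).
- arm.camera(name): name is "side" or "top"; returns the picture (420x560x3 uint8, red, green, blue); there is no depth.
- arm.camera_info(name): a dict with "fx", "fy", "cx", "cy" (pixels), "cam_to_world" (4x4, takes a point from camera to world coordinates). Camera axes: x right, y down, z forward; pixel columns grow to the right and rows downward; lengths in mm; the calibration is good to about 2 mm. A picture is of the moment at which its call begins. camera_info takes no time and is no camera call.
- arm.close_job(): hands the job in; it is judged then, once.
The state is a dict: "time": time; "joint_positions": joint angles; "joint_vel": joint speeds; "joint_torque": joint torques, N m; "tool_pos": TCP position; "tcp_rot": TCP orientation; "wrist_force": force on the tool from outside, world axes, zero at the start; "torque": the same for the moment, N m; "width": finger opening in mm; "grasp_force": force on a finger pad.
Only numpy, scipy, OpenCV 4.12 (cv2) and the standard library are available. Lean on these libraries where they do the work, as an engineer would, in place of code of your own. Each camera call takes 0.05 s, during which the arm holds its last target. There are 200 camera calls.

TASK

The marble plates still stand proud of their sample trays. One tray at a time, slide the lifting trowel under it, set it centred under the platen of the air press, take the trowel out, push the valve lever to the left and hold it over until the plate is flush with its rim, let the lever spring back upright, then fetch the tray out with the trowel and stand it flat on the rubber mat. Put the trowel back on its board when all the trays are done; move the trays only with the trowel, never with the gripper, never bring the press down on the trowel, and leave the other things on the bench where they are.

Things in the scene. Friction and masses are not known exactly. Their poses are not given: they have to be found in the camera images.
- tray1: Plywood sample tray 90 x 90 mm on two runners along its x. Origin: centre of its underside, z up. Between the runners a tunnel 70 mm wide, 14 mm high, open at both ends. Board 14 to 18 mm up, rim top 26 mm up; in it an 81 mm square marble plate, at the start about 5 mm above the rim. About 0.2 kg. Two or all three of the trays are present.
- stone1 (a joint): Travel of the marble plate in tray 1, m: 0 = 6 mm proud of the rim, 0.006 = fully home, flush with the rim. Starts between 0 and 0.0015. Stiff: it stays where it is pressed to, and sinks slowly under the platen, about 4 to 7 mm/s.
- tray2: Plywood sample tray 90 x 90 mm on two runners along its x. Origin: centre of its underside, z up. Between the runners a tunnel 70 mm wide, 14 mm high, open at both ends. Board 14 to 18 mm up, rim top 26 mm up; in it an 81 mm square marble plate, at the start about 5 mm above the rim. About 0.2 kg. Two or all three of the trays are present.
- stone2 (a joint): Travel of the marble plate in tray 2, m: 0 = 6 mm proud of the rim, 0.006 = fully home, flush with the rim. Starts between 0 and 0.0015. Stiff: it stays where it is pressed to, and sinks slowly under the platen, about 4 to 7 mm/s.
- tray3: Plywood sample tray 90 x 90 mm on two runners along its x. Origin: centre of its underside, z up. Between the runners a tunnel 70 mm wide, 14 mm high, open at both ends. Board 14 to 18 mm up, rim top 26 mm up; in it an 81 mm square marble plate, at the start about 5 mm above the rim. About 0.2 kg. Two or all three of the trays are present.
- stone3 (a joint): Travel of the marble plate in tray 3, m: 0 = 6 mm proud of the rim, 0.006 = fully home, flush with the rim. Starts between 0 and 0.0015. Stiff: it stays where it is pressed to, and sinks slowly under the platen, about 4 to 7 mm/s.
- trowel: Lifting trowel: steel blade 44 mm wide, 4 mm thick; cranked shank; beech handle above and behind. Origin: on the underside of the blade where a load should be centred; x to its front edge, z up. Blade x = -55 to 45 mm, shank -50 to -85, handle -175 to -80 mm, 22 mm thick across y, 51 to 79 mm above the blade underside. 0.19 kg. Stands by itself on its blade.
- trowel_grip (a point): Centre of the trowel's handle, at (-130, 0, 65) mm in the trowel's frame: grip it here from above, across y, firmly (80 N or more when loaded).
- trowel_mid (a point): Middle of the trowel's length, at (-65, 0, 0) mm in the trowel's frame.
- tool_board: Fixed dark wooden board 260 x 110 x 6 mm on which the trowel stands at the start and belongs at the end. Origin: centre of its underside; x along its length.
- press: Fixed grey bench air press. Origin: on the bench under the middle of the bed; x from the open front to the back. Base 25 mm thick, its flat top is the bed (x -80 to 95, y -85 to 110 mm), open to the front, right and back; column on the left (+y). Head and cylinder (x -45 to 45, y from -50 mm) 165 to 340 mm up. Hand valve in front of the column.
- press_bed (a point): Middle of the press bed, on its surface, right below the middle of the platen, a steel pad 74 x 74 x 14 mm on the ram, to go down on the marble plate alone; its underside is 66 mm above the bed when the lever is centred.
- ram (a joint): Stroke of the ram, m: 0 with the lever centred, positive = platen lower. It follows the lever at about 0.11 m per rad. About 0.034 brings the platen onto a plate 6 mm proud on the bed, 0.040 onto a flush one; beyond that the platen, sprung on its rod, yields and bears harder.
- lever (a joint): Valve lever, rad: 0 = upright (spring centred); positive = pushed left (+y of the press, away from the bed), platen goes down; negative = platen goes up. Stops at 0.5 either way. Pressing a plate home needs about 0.45 held for 2 s; 10 to 15 N at the knob. Let go, it springs upright and the platen rises.
- lever_pivot (a point): Pivot of the valve lever, at (-130, 150, 70) mm in the press's frame; it turns about the press's x axis.
- lever_knob (a point): Centre of the lever's black ball knob, 30 mm across, 125 mm above the pivot on a rod 10 mm thick.
- mat: Fixed black rubber mat 150 x 320 x 4 mm for finished trays. Origin: centre of its underside; x (150 mm) away from the robot. Three trays just fit side by side along its y.
- mallet: Bystander: small round wooden mallet standing on its head, 140 mm tall, 68 mm across. Origin under its centre.
- flat_chisel: Bystander: steel flat chisel lying down, 230 mm long. Origin under its middle.
- point_chisel: Bystander: steel point chisel lying down, 230 mm long. Origin under its middle.
- dust_brush: Bystander: dust brush lying down, 200 mm long. Origin under its middle.
- offcut: Bystander: marble offcut 85 x 60 x 45 mm. Origin under its centre.
- oil_can: Bystander: dark can, 54 mm across, 100 mm tall. Origin under its centre.
- pin_tin: Bystander: open aluminium cup, 72 mm across, 60 mm tall. Origin under its centre.
Things that resemble listed ones, but are neither listed nor needed, are in the scene too. What is shaped like the tray1 but purple is not meant.

How it is judged:
By the outcome, as a careful person would: the job done as asked, in the order asked, and still so for the second after the job is handed in, with the robot touching nothing.
Of tray1, tray2, tray3 only 2 to 3 are there at a start; the rules pass over those that are not, and their reading is None.
At some moment in a run one of tray1, tray2, tray3, trowel may be knocked a few centimetres aside while the robot is not near it.
It also fails if it takes over 210 s, if anything falls off the work surface, if the arm or the gripper's body presses on something with over 40 N, if the wrist force passes 120 N, or if a joint passes its speed limit or range.

## Working session

There is one attempt and no reset: what is moved stays moved. The work goes in short steps, Python scripts to look and compute and a shell command to move; the robot and the scene stay as the last step left them, time stands still between calls to the robot, and variables do not carry over. Pictures are saved under pics/ and viewed, at most 14 in all, crops included, and the job is handed in when it is done.

```bash
ls; mkdir -p pics; python3 - <<'E'
from rig import arm
import cv2,numpy as np
for n in("top","side"):
    im=arm.camera(n); cv2.imwrite(f"pics/{n}0.png",im[:,:,::-1]); i=arm.camera_info(n); print(n,i["fx"],i["cx"],i["cy"],np.round(i["cam_to_world"],3).tolist())
print(arm.state(),arm.grip_point_offset)
E
```

```text
pics
top 427.9986999848125 281.8798854711978 208.6835775033798 [[0.012, -0.983, 0.182, 336.163], [-1.0, -0.016, -0.02, -18.058], [0.023, -0.182, -0.983, 1317.272], [0.0, 0.0, 0.0, 1.0]]
side 489.1515782662915 272.8498115874427 205.22259019029278 [[-0.799, 0.348, -0.491, 1179.556], [0.601, 0.465, -0.65, 790.961], [0.002, -0.814, -0.58, 893.83], [0.0, 0.0, 0.0, 1.0]]
{'time': 0.1, 'joint_positions': array([-1.41459799e+00,  1.24412648e-01,  1.65154583e+00, -1.36570473e-05,
        1.36752062e+00, -8.25988600e-02]), 'joint_vel': array([-0.00125941, -0.00194688, -0.00289234,  0.00091708, -0.00099252,
       -0.00091326]), 'joint_torque': array([ 1.08678163e-03, -4.24931824e+01, -3.66652179e+01, -9.15172109e-05,
        3.91425885e-03, -7.63488686e-07]), 'tool_pos': array([ 153.6284798 , -631.00647583,  230.18862253]), 'tcp_rot': array([-3.11735415e+00, -3.73990972e-01,  1.29935608e-04]), 'wrist_force': array([-0.7324223 ,  0.1755547 , -0.71058419]), 'torque': array([ 0.04264398, -0.05476728, -0.04304128]), 'grasp_force': 0.0, 'width': 85.37903999872483} 18.700000000000003
```

View pics/top0.png

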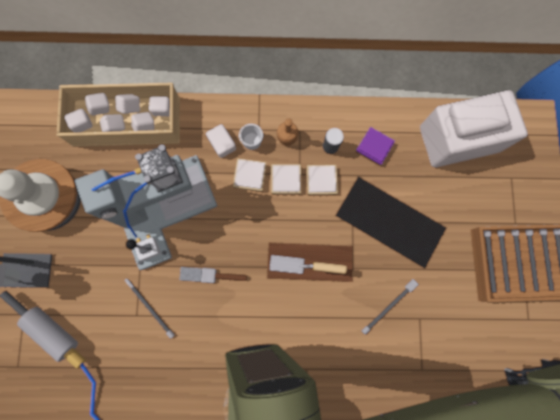

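View pics/side0.png

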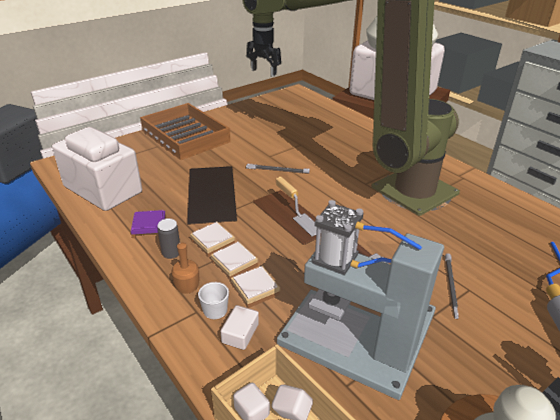

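Top view: three white trays at (250,174), (286,178) and (321,179). The trowel is on its board at (310,265), the mat at (390,222), the press around (165,195) and the lever knob at (131,244). The side view agrees. Next I'll enlarge the details.

```bash
cat > h.py <<'E'
from rig import arm
import cv2,numpy as np
def ray(n,p):
    i=arm.camera_info(n);T=np.array(i["cam_to_world"])
    d=T[:3,:3]@np.array([(p[0]-i["cx"])/i["fx"],(p[1]-i["cy"])/i["fy"],1]);return T[:3,3],d
def onz(n,p,z):
    o,d=ray(n,p);return o+d*(z-o[2])/d[2]
def two(pt,ps):
    (a,u),(b,v)=ray("top",pt),ray("side",ps)
    u/=np.linalg.norm(u);v/=np.linalg.norm(v)
    s=np.linalg.lstsq(np.c_[u,-v],b-a,rcond=None)[0];A=a+u*s[0];B=b+v*s[1];return (A+B)/2,np.linalg.norm(A-B)
def proj(n,P):
    i=arm.camera_info(n);q=np.linalg.inv(np.array(i["cam_to_world"]))@np.append(P,1)
    return np.array([q[0]/q[2]*i["fx"]+i["cx"],q[1]/q[2]*i["fy"]+i["cy"]])
def crop(im,x0,y0,x1,y1,k):
    return cv2.resize(im[y0:y1,x0:x1,::-1],None,fx=k,fy=k,interpolation=cv2.INTER_CUBIC)
E
python3 - <<'E'
from h import *
t=arm.camera("top");s=arm.camera("side")
a=crop(t,70,140,230,280,5);cv2.imwrite("pics/a.png",cv2.resize(a,(680,595)))
cv2.imwrite("pics/b.png",crop(s,180,170,445,400,2.6))
c=np.hstack([crop(t,230,150,360,290,3.0),crop(s,185,215,285,308,4)[:, :]]) if 0 else None
cv2.imwrite("pics/c.png",crop(t,230,150,360,290,4.2))
cv2.imwrite("pics/d.png",crop(s,185,165,325,305,4.2))
hsv=cv2.cvtColor(t,cv2.COLOR_RGB2HSV)
m=((hsv[...,1]<50)&(hsv[...,2]>170)).astype(np.uint8);m[:155]=0;m[200:]=0;m[:,:232]=0;m[:,342:]=0
for c in cv2.findContours(m,0,2)[0]:
    if cv2.contourArea(c)>150:
        r=cv2.boxPoints(cv2.minAreaRect(c));P=np.array([onz("top",p,31)[:2] for p in r]);e=P[1]-P[0]
        print("tray",P.mean(0).round(),np.linalg.norm(P[1]-P[0]),np.linalg.norm(P[2]-P[1]),np.degrees(np.arctan2(e[1],e[0])))
m=(t.max(2)<45).astype(np.uint8);m[:,:330]=0;m[:170]=0;m[275:]=0;m[:,450:]=0
c=max(cv2.findContours(m,0,2)[0],key=cv2.contourArea);r=cv2.boxPoints(cv2.minAreaRect(c));P=np.array([onz("top",p,4)[:2] for p in r])
print("mat",P.round(),P.mean(0),np.linalg.norm(P[1]-P[0]),np.linalg.norm(P[2]-P[1]))
E
```

```text
tray [ 672. -166.] 84.51327133659223 86.44799137055278 -88.9280857949664
tray [671. -55.] 84.1786125494943 83.091707512256 -88.92808579496635
tray [683.  59.] 86.34595412445726 84.46925378062511 -6.868285163806377
mat [[ 560. -219.]
 [ 679. -288.]
 [ 523. -553.]
 [ 409. -481.]] [ 542.8891694  -385.30472167] 136.60240102818577 307.91426157444863
```

View pics/a.png

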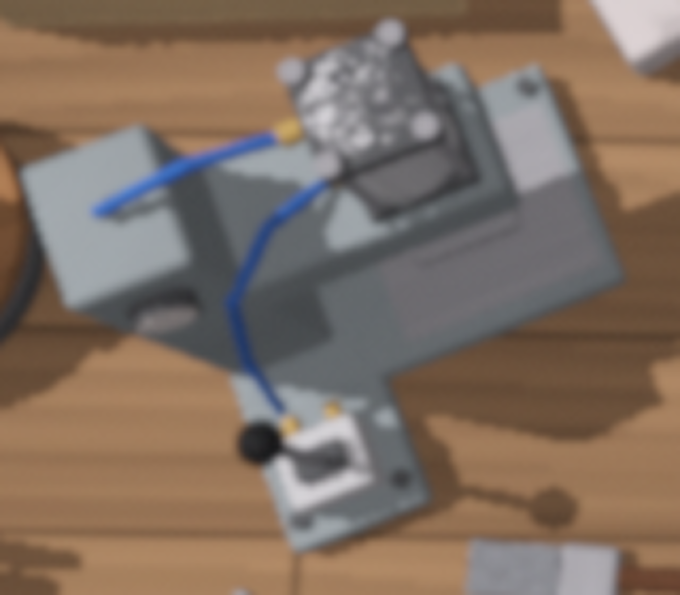

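View pics/b.png

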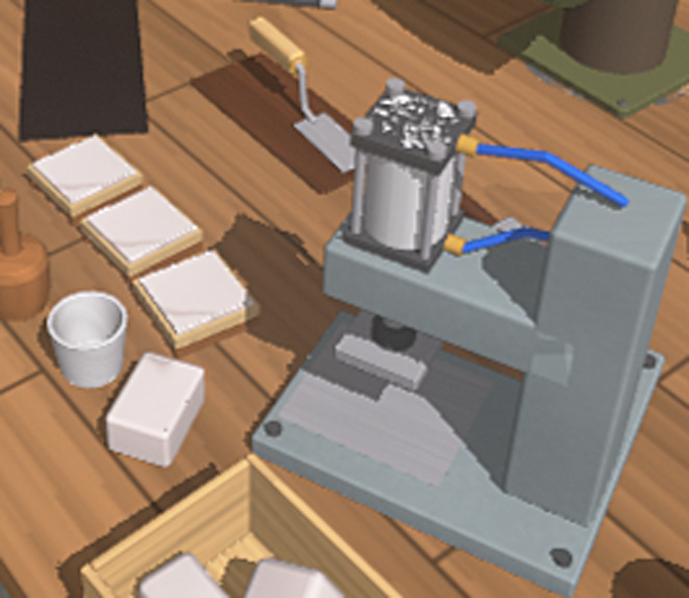

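View pics/d.png

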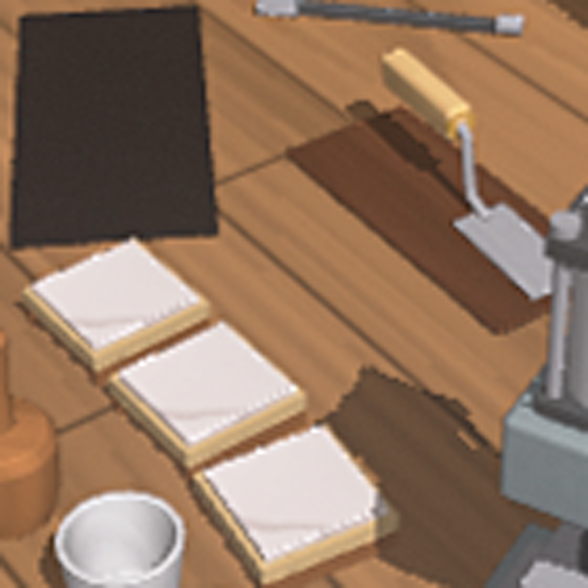

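View pics/c.png

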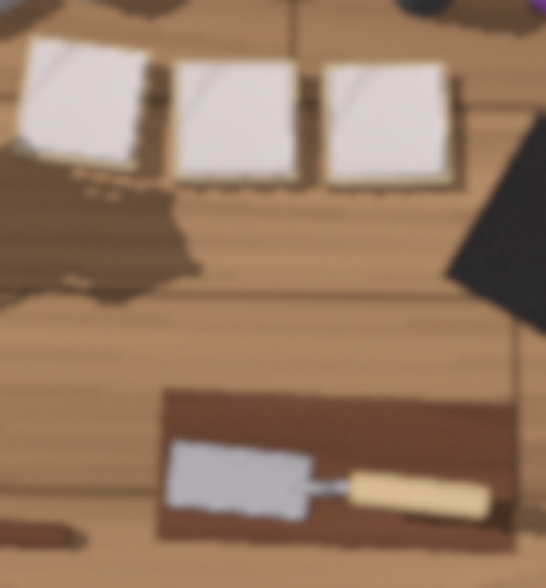

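Top crop: press cylinder and column as expected, knob at about (131,244). In the side crop the tray faces towards +x look thinner. I'll check the tunnel direction with a closer zoom, and compute the trowel, knob and press frame.

```bash
python3 - <<'E'
from h import *
t=arm.camera("top");s=arm.camera("side")
cv2.imwrite("pics/e.png",cv2.resize(s[218:308,186:286,::-1],None,fx=6.6,fy=6.6,interpolation=cv2.INTER_NEAREST))
hsv=cv2.cvtColor(t,cv2.COLOR_RGB2HSV)
def blob(m,box,n):
    k=np.zeros_like(m);x0,y0,x1,y1=box;k[y0:y1,x0:x1]=m[y0:y1,x0:x1]
    c=max(cv2.findContours(k,0,2)[0],key=cv2.contourArea);(c0,wh,a)=cv2.minAreaRect(c);return np.array(c0),cv2.boxPoints((c0,wh,a)),cv2.contourArea(c)
h,S,V=[hsv[...,i].astype(int) for i in range(3)]
def show(nm,r,z):
    P=np.array([onz("top",p,z)[:2] for p in r[1]]);L=[P[1]-P[0],P[2]-P[1]];n=[np.linalg.norm(l) for l in L];e=L[int(n[1]>n[0])]
    print(nm,P.mean(0).round(1),np.round(n,1),"deg",np.degrees(np.arctan2(e[1],e[0])).round(1),r[0],r[2])
show("blade",blob(((S<50)&(V>110)).astype(np.uint8),(265,250,307,280),0),10)
show("handle",blob(((V>175)&(S>60)).astype(np.uint8),(305,255,355,280),0),76)
show("board",blob(((V<125)&(S>110)).astype(np.uint8),(262,238,360,286),0),6)
bt=blob((t.max(2)<40).astype(np.uint8),(122,236,139,252),0)
print(bt[0])
hs=cv2.cvtColor(s,cv2.COLOR_RGB2HSV).astype(int)
E
echo
```

```text
blade [407.5 -64.8] [ 48.3 112.3] deg -95.5 [287.77441406 264.03048706] 512.5
handle [ 396.4 -181.9] [19.3 92.9] deg -95.5 [329.1463623  267.18292236] 180.0
board [ 416.  -135.4] [108.1 299.3] deg -90.8 [310.77612305 261.69790649] 1802.0
[132. 244.]
```

View pics/e.png

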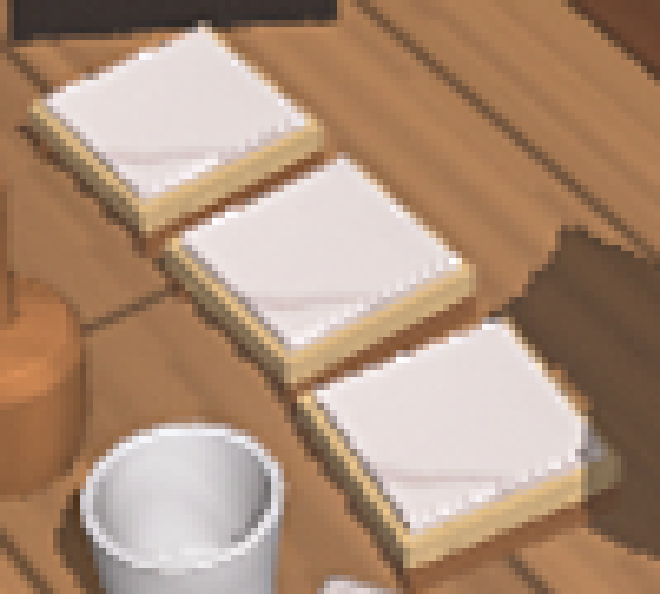

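The tunnels run along world x: the +x faces are open and dark runners show along the +y sides. Next, the press frame from its base corners, the platen and the knob in both views.

```bash
python3 - <<'E'
from h import *
A=lambda x,y:(70+x/4.25-.4,140+y/4.25-.4)
B=lambda x,y:(180+x/2.6-.3,170+y/2.6-.3)
for nm,p,q in(("FR(-80,-85)",A(622,282),None),("BR(95,-85)",A(542,66),None)):
    print(nm,onz("top",p,25))
print("BR side",onz("side",B(255,441),25), "Bbackleft",onz("side",B(572,580),25))
print("knob top@195",onz("top",(132,244),195))
for p in ((335,354),(418,388)): print("platen bottom back edge",onz("side",B(*p),91))
for p in ((345,335),(427,368)): print("platen top back edge",onz("side",B(*p),105))
# cylinder top bolts at ~z340
P=[onz("top",A(*p),340) for p in((390,33),(292,70),(330,165),(426,124))]
print(np.round(P,1),np.mean(P,0))
E
python3 -m handwheel '[[[0,0,0,0,0,0,0.0854]]]' | tail -3
```

```text
FR(-80,-85) [580.37110227 157.57218204  25.        ]
BR(95,-85) [741.23329987 222.73858662  25.        ]
BR side [743.52972509 232.50403871  25.        ] Bbackleft [629.77906631 483.30775091  25.        ]
knob top@195 [443.76068611 348.49736946 195.        ]
platen bottom back edge [667.07238586 242.85302557  91.        ]
platen bottom back edge [636.75878878 312.16837861  91.        ]
platen top back edge [655.3637326  241.11405093 105.        ]
platen top back edge [625.59206605 309.35974603 105.        ]
[[660.  249.3 340. ]
 [637.5 302.  340. ]
 [583.7 277.3 340. ]
 [607.9 226.3 340. ]] [622.27866733 263.72693012 340.        ]
wrist_force: [-0.4, 0.1, -0.2]
width: 85.0
grasp_force: 0.0
```

```bash
cat >> h.py <<'E'
from scipy.spatial.transform import Rotation as Ro
def plan(x,y,z,yaw):
    "shift in tool axes (m) and turn (deg) from the present measured pose to TCP x,y,z, tool down, tool x at yaw"
    s=arm.state();R=Ro.from_rotvec(s["tcp_rot"]);d=np.array([x,y,z])-s["tool_pos"];a=np.radians(yaw)
    G=Ro.from_matrix(np.c_[[np.cos(a),np.sin(a),0],[np.sin(a),-np.cos(a),0],[0,0,-1]])
    print("shift",np.round(R.inv().apply(d)/1000,4).tolist(),"turn",np.round((R.inv()*G).as_rotvec(degrees=True),2).tolist(),"rows",round(np.linalg.norm(d)/41.7,1))
def tcp():
    s=arm.state();R=Ro.from_rotvec(s["tcp_rot"]).as_matrix();print("t",round(s["time"],1),"tcp",s["tool_pos"].round(1),"yaw",np.degrees(np.arctan2(R[1,0],R[0,0])).round(2),"tilt",np.degrees(np.arccos(-R[2,2])).round(2),"F",s["wrist_force"].round(1),"w",round(s["width"],1),"g",round(s["grasp_force"],1))
E
python3 -c "
from h import *;tcp();plan(396,-184,130,84.6)"
```

```text
t 0.4 tcp [ 153.7 -631.5  231.1] yaw 13.68 tilt 0.02 F [-0.4  0.1 -0.2] w 85.0 g 0.0
shift [0.3413, -0.3774, 0.1013] turn [-0.02, -0.01, -70.92] rows 12.4
```

```bash
python3 -m handwheel '[[[0.34,-0.376,0.06,0,0,-71,0.0854],[0.34,-0.376,0.06,0,0,-71,0.0854],[0.34,-0.376,0.06,0,0,-71,0.0854],[0.34,-0.376,0.06,0,0,-71,0.0854],[0.34,-0.376,0.06,0,0,-71,0.0854],[0.34,-0.376,0.06,0,0,-71,0.0854],[0.34,-0.376,0.06,0,0,-71,0.0854],[0.34,-0.376,0.06,0,0,-71,0.0854],[0.34,-0.376,0.06,0,0,-71,0.0854],[0.34,-0.376,0.06,0,0,-71,0.0854],[0.34,-0.376,0.06,0,0,-71,0.0854],[0.34,-0.376,0.06,0,0,-71,0.0854]]]'
python3 -m handwheel '[[[0,0,0,0,0,0,0.0854],[0,0,0,0,0,0,0.0854]]]' >/dev/null
python3 -c "
from h import *;tcp();plan(396,-184,53,84.6)"
```

```text
time: 1.38
tool_pos: [390.7, -193.1, 172.8]
tcp_rot: [2.321, 2.115, 0.001]
wrist_force: [1.1, -0.5, 0.6]
width: 85.6
grasp_force: 0.0
t 1.6 tcp [ 390.8 -192.9  172.4] yaw 84.98 tilt 0.02 F [-0.3 -0.8  0.5] w 85.7 g 0.0
shift [0.0094, 0.0044, 0.1193] turn [-0.01, 0.01, 0.38] rows 2.9
```

```bash
python3 -m handwheel '[[[0.009,0.0045,0.035,0,0,0,0.0854],[0.009,0.0045,0.065,0,0,0.4,0.0854],[0.009,0.0045,0.095,0,0,0.4,0.0854],[0.009,0.0045,0.112,0,0,0.4,0.0854],[0.009,0.0045,0.119,0,0,0.4,0.0854],[0.009,0.0045,0.119,0,0,0.4,0.0854],[0.009,0.0045,0.119,0,0,0.4,0.0854]]]'
python3 -m handwheel '[[[0,0,0,0,0,0,0.0],[0,0,0,0,0,0,0.0],[0,0,0,0,0,0,0.0],[0,0,0,0,0,0,0.0],[0,0,0,0,0,0,0.0],[0,0,0,0,0,0,0.0],[0,0,0,0,0,0,0.0],[0,0,0,0,0,0,0.0]]]' 110
python3 -m handwheel '[[[0,0,0,0,0,0,0.0],[0,0,-0.02,0,0,0,0.0],[0,0,-0.05,0,0,0,0.0],[0,0,-0.08,0,0,0,0.0],[0,0,-0.08,0,0,0,0.0],[0,0,-0.08,0,0,0,0.0]]]' 110
python3 - <<'E'
from h import *;tcp()
cv2.imwrite("pics/f.png",np.vstack([crop(arm.camera("top"),230,220,370,300,4),crop(arm.camera("side"),220,150,360,215,4)]))
E
```

```text
time: 2.13
tool_pos: [395.8, -187.5, 54.4]
tcp_rot: [2.33, 2.105, 0.0]
wrist_force: [-0.5, 0.0, 0.4]
width: 85.1
grasp_force: 0.0
time: 2.8
tool_pos: [395.7, -186.6, 54.1]
tcp_rot: [2.329, 2.108, -0.0]
wrist_force: [-2.1, -0.3, 3.9]
width: 20.8
grasp_force: 107.4
time: 3.3
tool_pos: [396.4, -186.9, 134.7]
tcp_rot: [2.327, 2.106, 0.001]
wrist_force: [0.4, 0.7, -2.7]
width: 20.5
grasp_force: 108.2
t 3.3 tcp [ 396.4 -186.9  134.7] yaw 84.28 tilt 0.21 F [ 0.4  0.7 -2.7] w 20.5 g 108.2
```

View pics/f.png

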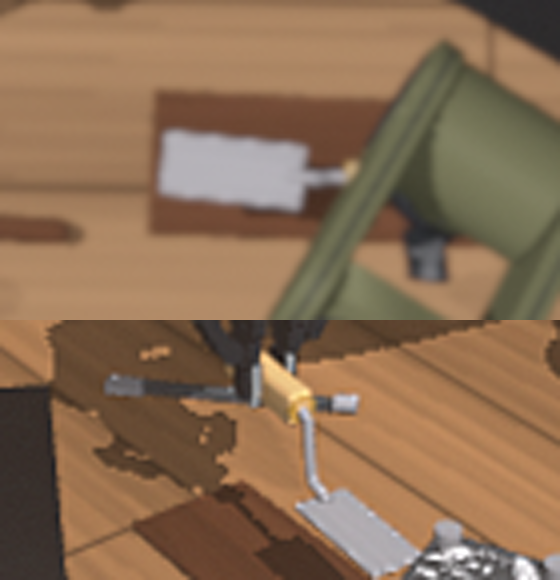

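The trowel is held by its handle and the blade hangs free (blade about (271–306, 252–272) in the top view). I'll measure blade position relative to the TCP and plan the approach to the nearest tray.

```bash
python3 - <<'E'
from h import *
t=arm.camera("top");hsv=cv2.cvtColor(t,cv2.COLOR_RGB2HSV)
m=((hsv[...,1]<60)&(hsv[...,2]>120)).astype(np.uint8);k=np.zeros_like(m);k[245:280,264:305]=m[245:280,264:305]
c=max(cv2.findContours(k,0,2)[0],key=cv2.contourArea);s=arm.state();zb=s["tool_pos"][2]-44
P=np.array([onz("top",p,zb)[:2] for p in c[:,0]]);R=Ro.from_rotvec(s["tcp_rot"]).as_matrix();q=(P-s["tool_pos"][:2])@R[:2,:2]
print(zb,q.min(0),q.max(0),"front at trowel 45 -> handle at -130: expect 175; sorted",np.sort(q[:,0])[-8:])
r=cv2.minAreaRect(q.astype(np.float32));print(r)
plan(525,-150,150,0);plan(545,-166,60,0)
E
```

```text
87.2157193015029 [ 75.36804709 -24.55276298] [178.37763783  24.63989153] front at trowel 45 -> handle at -130: expect 175; sorted [160.92762175 164.08105219 172.56718377 175.01868153 175.72555585
 175.8705336  177.53268432 178.37763783]
((126.90242004394531, 0.021829605102539062), (48.938018798828125, 102.93755340576172), 89.81803131103516)
shift [0.0484, 0.1265, -0.0191] turn [-0.23, 0.07, 84.29] rows 3.3
shift [0.0343, 0.1484, 0.0708] turn [-0.23, 0.07, 84.29] rows 4.0
```

```bash
python3 -m handwheel '[[[0.02,0.02,0,0,0,83,0],[0.02,0.04,0,0,0,83,0],[0.02,0.04,0,0,0,83,0],[0.02,0.04,0,0,0,83,0],[0.02,0.04,0,0,0,83,0],[0.02,0.04,0,0,0,83,0],[0.02,0.04,0,0,0,83,0],[0.02,0.04,0,0,0,83,0],[0.02,0.04,0,0,0,83,0],[0.02,0.04,0,0,0,83,0],[0.02,0.04,0,0,0,83,0],[0.02,0.04,0,0,0,83,0]]]' >/dev/null
python3 -m handwheel '[[[0,0,0,0,0,0,0],[0,0,0,0,0,0,0]]]' >/dev/null
python3 - <<'E'
from h import *;tcp();plan(437,-166,53,1.1)
t=arm.camera("top");hsv=cv2.cvtColor(t,cv2.COLOR_RGB2HSV)
m=((hsv[...,1]<50)&(hsv[...,2]>170)).astype(np.uint8);m[:155]=0;m[200:]=0;m[:,:232]=0;m[:,342:]=0
for c in cv2.findContours(m,0,2)[0]:
    if cv2.contourArea(c)>150:
        P=np.array([onz("top",p,31)[:2] for p in c[:,0]]).astype(np.float32);print(cv2.minAreaRect(P))
E
```

```text
t 4.6 tcp [ 436.1 -169.8  131.6] yaw 1.4 tilt 0.23 F [ 0.8  0.2 -1.6] w 20.2 g 108.5
shift [0.0012, -0.0036, 0.0786] turn [-0.12, 0.19, 0.3] rows 1.9
((660.6880493164062, -166.5069580078125), (109.28314971923828, 84.38833618164062), 0.055631011724472046)
((671.1651000976562, -54.72785949707031), (83.08070373535156, 84.2105941772461), 0.9879136085510254)
((683.2808837890625, 58.991580963134766), (84.733642578125, 85.80390930175781), 82.65955352783203)
```

```bash
python3 -m handwheel '[[[0.001,-0.0036,0.03,0,0,0.3,0],[0.001,-0.0036,0.06,0,0.2,0.3,0],[0.001,-0.0036,0.073,0,0.2,0.3,0],[0.001,-0.0036,0.0785,0,0.2,0.3,0],[0.001,-0.0036,0.0785,0,0.2,0.3,0],[0.001,-0.0036,0.0785,0,0.2,0.3,0]]]' >/dev/null
python3 - <<'E'
from h import *;tcp();plan(541,-166,53,1.1)
cv2.imwrite("pics/g.png",crop(arm.camera("side"),170,180,300,290,5))
E
```

```text
t 5.2 tcp [ 438.6 -167.    55.4] yaw 1.02 tilt 0.22 F [-0.   0.4 -1.9] w 20.6 g 108.4
shift [0.1024, 0.0008, 0.0028] turn [0.01, -0.22, -0.08] rows 2.5
```

View pics/g.png

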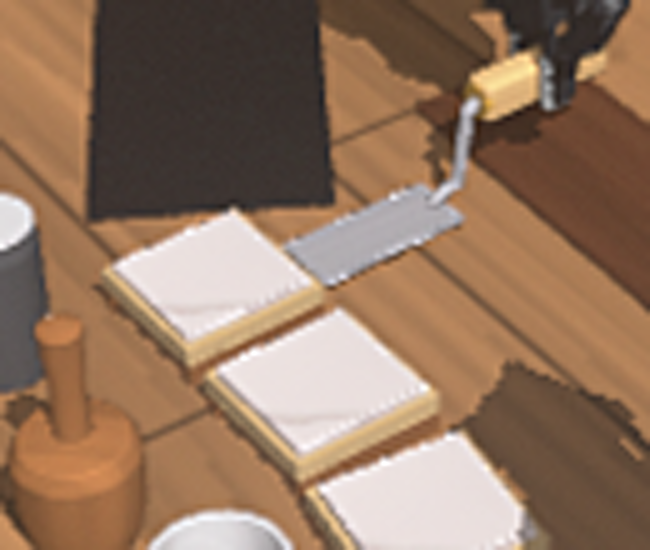

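The side view shows the blade just in front of tray A's tunnel, lined up with it. Inserting.

```bash
python3 -m handwheel '[[[0.01,0.0005,0.0025,0,-0.2,0,0],[0.025,0.0005,0.0025,0,-0.2,0,0],[0.042,0.0005,0.0025,0,-0.2,0,0],[0.06,0.0005,0.0025,0,-0.2,0,0],[0.078,0.0005,0.0025,0,-0.2,0,0],[0.092,0.0005,0.0025,0,-0.2,0,0],[0.1,0.0005,0.0025,0,-0.2,0,0],[0.1024,0.0005,0.0025,0,-0.2,0,0],[0.1024,0.0005,0.0025,0,-0.2,0,0]]]' |sed -n 2,4p
python3 -m handwheel '[[[0,0,-0.004,0,0,0,0],[0,0,-0.008,0,0,0,0],[0,0,-0.012,0,0,0,0],[0,0,-0.016,0,0,0,0],[0,0,-0.02,0,0,0,0],[0,0,-0.03,0,0,0,0],[0,0,-0.03,0,0,0,0],[0,0,-0.03,0,0,0,0]]]' 115|sed -n 2,4p
python3 - <<'E'
from h import *;tcp()
t=arm.camera("top");s=arm.camera("side")
cv2.imwrite("pics/i.png",np.vstack([crop(t,240,150,360,210,5),crop(s,180,190,300,250,5)]))
E
```

```text
tool_pos: [541.3, -165.8, 53.7]
tcp_rot: [3.141, 0.028, 0.002]
wrist_force: [0.7, -0.4, -2.0]
tool_pos: [541.4, -165.9, 84.2]
tcp_rot: [3.141, 0.027, 0.003]
wrist_force: [0.1, 0.3, -4.5]
t 6.6 tcp [ 541.4 -165.9   84.2] yaw 0.98 tilt 0.14 F [ 0.1  0.3 -4.5] w 19.9 g 112.6
```

View pics/i.png

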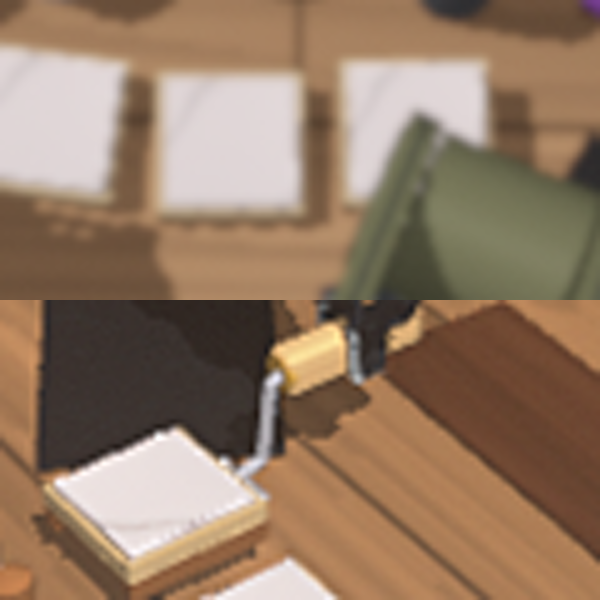

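Tray A rides flat on the trowel (side view, tray at about (210,288)). I'll measure its centre relative to the TCP using the side camera.

```bash
cat >> h.py <<'E'
def marble(n,z,box,S=45,V=175):
    im=arm.camera(n);hsv=cv2.cvtColor(im,cv2.COLOR_RGB2HSV);m=((hsv[...,1]<S)&(hsv[...,2]>V)).astype(np.uint8)
    k=np.zeros_like(m);x0,y0,x1,y1=box;k[y0:y1,x0:x1]=m[y0:y1,x0:x1]
    out=[]
    for c in cv2.findContours(k,0,2)[0]:
        if cv2.contourArea(c)>150:
            P=np.array([onz(n,p,z)[:2] for p in c[:,0]]).astype(np.float32);(a,b,g)=cv2.minAreaRect(P);out.append((np.round(a,1),np.round(b,1),round(g,1)));print(n,out[-1])
    return out
E
python3 - <<'E'
from h import *
s=arm.state();z=s["tool_pos"][2]-48.1+4+17.2
r=marble("side",z,(185,190,236,250))
R=Ro.from_rotvec(s["tcp_rot"]).as_matrix()
for a,b,g in r: print("rel TCP in tool",(a-s["tool_pos"][:2])@R[:2,:2])
# same bias check on tray B in both views
marble("side",31,(205,236,262,286));marble("top",31,(266,160,306,200))
plan(450,-60,150,23)
E
```

```text
side (array([ 635.4, -167.9]), array([165. ,  87.4]), 5.6)
rel TCP in tool [94.83526352  3.96143568]
side (array([686.6,  32.4]), array([65.3, 68. ]), 54.2)
side (array([671.4, -54. ]), array([82.4, 85.2]), 0.6)
top (array([671.2, -54.7]), array([83.1, 84.1]), 1.0)
shift [-0.0885, -0.107, -0.0675] turn [-0.03, 0.05, -22.02] rows 3.7
```

```bash
cat >> h.py <<'E'
def load(n,box,zs=17.2,S=45,V=175,k=11):
    "marble on the trowel: centre and angle in the tool frame"
    s=arm.state();z=s["tool_pos"][2]-48.1+4+zs;im=arm.camera(n);hsv=cv2.cvtColor(im,cv2.COLOR_RGB2HSV);m=((hsv[...,1]<S)&(hsv[...,2]>V)).astype(np.uint8)
    q=np.zeros_like(m);x0,y0,x1,y1=box;q[y0:y1,x0:x1]=m[y0:y1,x0:x1];q=cv2.morphologyEx(q,cv2.MORPH_OPEN,np.ones((k,k),np.uint8))
    c=max(cv2.findContours(q,0,2)[0],key=cv2.contourArea);R=Ro.from_rotvec(s["tcp_rot"]).as_matrix()
    P=(np.array([onz(n,p,z)[:2] for p in c[:,0]])-s["tool_pos"][:2])@R[:2,:2];print(n,"tray in tool",cv2.minAreaRect(P.astype(np.float32)))
E
python3 - <<'E'
from h import *
load("side",(185,190,236,250));plan(353,150,130,23)
E
```

```text
side tray in tool ((134.3993682861328, -0.19559097290039062), (67.15744018554688, 86.7019271850586), 33.193111419677734)
shift [-0.1819, -0.3186, -0.0473] turn [-0.03, 0.05, -22.02] rows 8.9
```

```bash
python3 -m handwheel '[[[-0.005,0,-0.015,0,0,0,0],[-0.015,0,-0.03,0,0,-1,0],[-0.03,-0.01,-0.046,0,0,-2,0],[-0.045,-0.025,-0.046,0,0,-3,0],[-0.06,-0.045,-0.046,0,0,-5,0],[-0.07,-0.065,-0.046,0,0,-7,0],[-0.08,-0.09,-0.046,0,0,-9,0],[-0.09,-0.115,-0.046,0,0,-11,0],[-0.1,-0.14,-0.046,0,0,-13,0],[-0.11,-0.165,-0.046,0,0,-14,0],[-0.12,-0.19,-0.046,0,0,-15,0],[-0.13,-0.215,-0.046,0,0,-16,0]]]' >/dev/null
python3 -m handwheel '[[[-0.015,-0.02,0,0,0,-1,0],[-0.025,-0.04,0,0,0,-2,0],[-0.035,-0.06,0,0,0,-4,0],[-0.04,-0.08,0,0,0,-5,0],[-0.045,-0.09,0,0,0,-6,0],[-0.045,-0.09,0,0,0,-6,0],[-0.045,-0.09,0,0,0,-6,0]]]' >/dev/null
python3 - <<'E'
from h import *
tcp();plan(353,150,96,23)
t=arm.camera("top");s=arm.camera("side")
cv2.imwrite("pics/j.png",np.vstack([crop(t,130,170,330,290,4)[:, :640],crop(s,200,190,400,200,1)*0 if 0 else np.zeros((1,640,3),np.uint8)]));
P=np.array([353+131*.92,150+131*.39,105]);print(proj("top",P),proj("side",P))
E
```

```text
t 8.5 tcp [337.4 120.2 128.8] yaw 23.04 tilt 0.03 F [ 0.4 -0.2 -4.3] w 20.3 g 113.1
shift [0.026, -0.0213, 0.0328] turn [0.02, -0.02, 0.04] rows 1.1
[195.40079072 237.44777396] [358.4990614  255.79819727]
```

View pics/j.png

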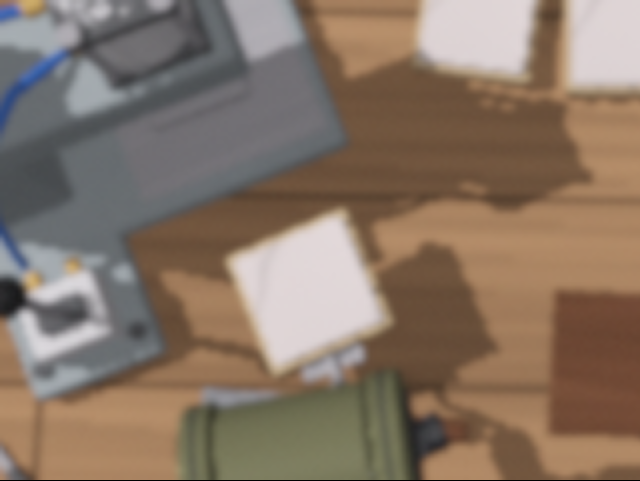

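The tray sits level on the trowel in front of the press, top view about (207,242). Measuring its offset from the TCP from above.

```bash
python3 - <<'E'
from h import *
load("top",(180,215,235,267),V=185,k=9)
from math import *
C=np.array([620.5,263.5])
a=radians(23)
for d in (131,133): print(d,(C-d*np.array([cos(a),sin(a)])).round(1))
plan(*(C-220*np.array([cos(a),sin(a)])),96,23)
E
```

```text
top tray in tool ((133.02406311035156, 3.4393959045410156), (83.9759292602539, 84.1710433959961), 88.70523834228516)
131 [499.9 212.3]
133 [498.1 211.5]
shift [0.0962, -0.0222, 0.033] turn [0.02, -0.01, -0.08] rows 2.5
```

```bash
python3 -c "
from h import *
plan(496.8,214.6,92,23)"
```

```text
shift [0.1832, -0.0257, 0.037] turn [0.02, -0.01, -0.08] rows 4.5
```

```bash
python3 -m handwheel '[[[0.005,-0.01,0.012,0,0,0,0],[0.015,-0.02,0.027,0,0,0,0],[0.03,-0.0257,0.037,0,0,0,0],[0.05,-0.0257,0.037,0,0,0,0],[0.07,-0.0257,0.037,0,0,0,0],[0.09,-0.0257,0.037,0,0,0,0],[0.11,-0.0257,0.037,0,0,0,0],[0.13,-0.0257,0.037,0,0,0,0],[0.15,-0.0257,0.037,0,0,0,0],[0.17,-0.0257,0.037,0,0,0,0],[0.18,-0.0257,0.037,0,0,0,0],[0.1832,-0.0257,0.037,0,0,0,0]]]'|sed -n 2,4p
python3 -m handwheel '[[[0,0,0,0,0,0,0],[0,0,0,0,0,0,0]]]' >/dev/null
python3 - <<'E'
from h import *
tcp();plan(496.8,214.6,84,23)
cv2.imwrite("pics/k.png",crop(arm.camera("side"),270,255,400,365,5))
E
```

```text
tool_pos: [498.2, 215.1, 91.9]
tcp_rot: [-3.079, -0.624, -0.0]
wrist_force: [-0.7, 0.1, -4.1]
t 9.8 tcp [495.5 214.7  91.4] yaw 22.95 tilt 0.1 F [-1.6  0.2 -3.7] w 20.3 g 113.1
shift [0.0012, 0.0006, 0.0074] turn [-0.01, 0.1, -0.05] rows 0.2
```

View pics/k.png

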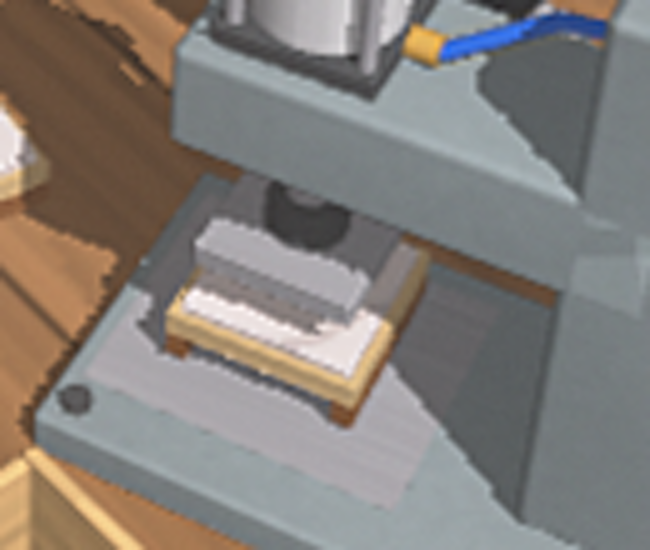

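Side view k: the tray is under the platen. Platen back-face bottom edge runs (195,262)–(350,322) in the crop, marble back edge (185,303)–(352,373), and the rim's outer top corners are about (167,315) and (350,385). Comparing their centres.

```bash
python3 - <<'E'
from h import *
K=lambda x,y:(270+x/5-.4,255+y/5-.4)
im=cv2.imread("pics/k.png");cv2.imwrite("pics/l.png",cv2.resize(im[200:440,150:450],None,fx=2.6,fy=2.5,interpolation=cv2.INTER_CUBIC))
s=arm.state();T=s["tool_pos"];ax=np.array([[.9205,.3907],[-.3907,.9205]])
def rel(nm,p,z): print(nm,(ax@(onz("side",K(*p),z)[:2]-[620.5,263.5])).round(1))
for p in((195,262),(350,322)):rel("platen bot",p,91)
for p in((203,225),(368,295)):rel("platen top",p,105)
zr=T[2]-48.1+4+12
for p in((167,315),(350,385),(428,250)):rel("rim",p,zr)
E
```

```text
platen bot [ 37.7 -35.6]
platen bot [35.1 36.9]
platen top [ 28.6 -37. ]
platen top [29.5 41.5]
rim [ 45.2 -44.2]
rim [40.6 42.1]
rim [-49.3  41.4]
```

View pics/l.png

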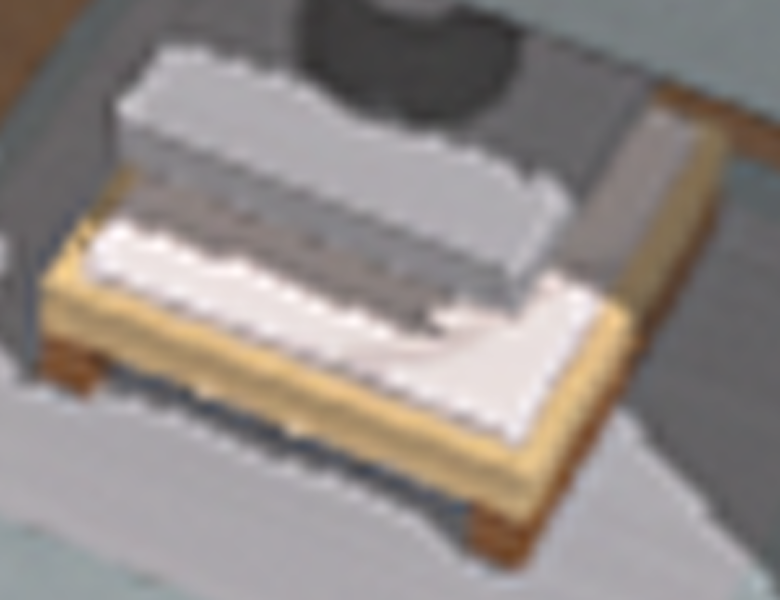

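Platen centre is within about 1 mm of my press estimate; the tray is about 2 mm short along the press axis. I'll correct that, set it down, withdraw the trowel and park it on free bench.

```bash
python3 -m handwheel '[[[0.0025,-0.001,0,0,0,-0.4,0],[0.0025,-0.001,0.004,0,0,-0.4,0],[0.0025,-0.001,0.007,0,0,-0.4,0],[0.0025,-0.001,0.01,0,0,-0.4,0],[0.0025,-0.001,0.013,0,0,-0.4,0],[0.0025,-0.001,0.0135,0,0,-0.4,0],[0.0025,-0.001,0.0135,0,0,-0.4,0]]]'|sed -n 2,4p
python3 -m handwheel '[[[-0.01,0,0,0,0,0,0],[-0.03,0,0,0,0,0,0],[-0.05,0,0,0,0,0,0],[-0.075,0,0,0,0,0,0],[-0.1,0,0,0,0,0,0],[-0.125,0,0,0,0,0,0],[-0.14,0,-0.01,0,0,0,0],[-0.15,0,-0.03,0,0,0,0],[-0.15,0,-0.05,0,0,0,0],[-0.15,0,-0.05,0,0,0,0]]]'|sed -n 2,4p
python3 - <<'E'
from h import *
tcp();plan(430,45,110,0)
marble("side",57,(300,310,352,340),V=160)
E
```

```text
tool_pos: [498.2, 217.2, 78.4]
tcp_rot: [-3.076, -0.637, -0.0]
wrist_force: [0.3, -0.5, -1.2]
tool_pos: [362.4, 158.1, 132.6]
tcp_rot: [-3.076, -0.636, -0.014]
wrist_force: [1.2, 1.0, -1.1]
t 11.3 tcp [362.4 158.1 132.6] yaw 23.38 tilt 0.52 F [ 1.2  1.  -1.1] w 20.4 g 113.4
shift [0.017, 0.1306, 0.023] turn [-0.04, -0.52, 23.38] rows 3.2
side (array([694.3, 293.5]), array([31.7, 78.5]), 25.4)
side (array([630.8, 270.5]), array([65.6, 81.9]), 24.5)
```

```bash
python3 - <<'E'
from h import *
s=arm.camera("side");cv2.imwrite("pics/m.png",crop(s,296,290,360,340,12))
E
```

```text
(no output)
```

View pics/m.png

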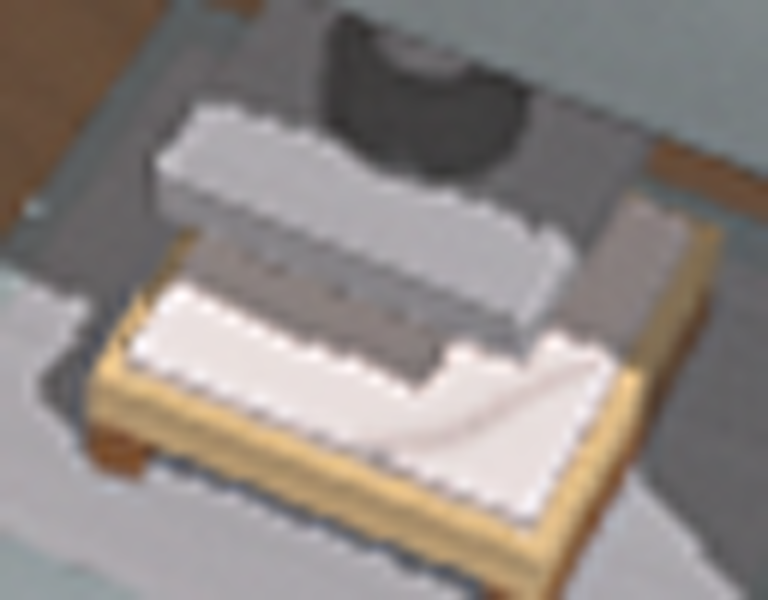

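```bash
python3 - <<'E'
from h import *
M=lambda x,y:(296+x/12-.46,290+y/12-.46)
a=np.radians(24);ax=np.array([[np.cos(a),np.sin(a)],[-np.sin(a),np.cos(a)]])
def rel(nm,p,z): print(nm,(ax@(onz("side",M(*p),z)[:2]-[620.5,263.5])).round(1))
for p in((155,165),(520,320)):rel("platen top",p,105)
for p in((158,210),(522,355)):rel("platen bot",p,91)
for p in((92,370),(545,545),(722,232)):rel("rim",p,51)
for p in((133,345),(535,517),(690,205)):rel("marble",p,56)
E
```

```text
platen top [ 39.6 -36.1]
platen top [41.4 35.8]
platen bot [ 37.1 -36. ]
platen bot [36.6 35.4]
rim [ 44.7 -44. ]
rim [41.6 45.4]
rim [-44.6  46. ]
marble [ 39.6 -38.2]
marble [40.6 42.6]
marble [-43.5  39.4]
```

The tray is centred within about 1.5 mm (rim centre about (-1,+1), platen about (0.5,0) mm). Parking the trowel.

```bash
python3 -m handwheel '[[[0.006,0.035,0,0,-0.3,7,0],[0.012,0.07,0,0,-0.5,14,0],[0.017,0.1,0,0,-0.5,21,0],[0.017,0.13,0,0,-0.5,23.4,0],[0.017,0.13,0.01,0,-0.5,23.4,0],[0.017,0.13,0.04,0,-0.5,23.4,0],[0.017,0.13,0.065,0,-0.5,23.4,0],[0.017,0.13,0.075,0,-0.5,23.4,0],[0.017,0.13,0.079,0,-0.5,23.4,0],[0.017,0.13,0.079,0,-0.5,23.4,0],[0.017,0.13,0.079,0,-0.5,23.4,0]]]'|sed -n 2,4p
python3 -c "
from h import *
tcp();plan(430,45,48.3,0)"
```

```text
tool_pos: [427.1, 45.5, 48.7]
tcp_rot: [3.14, 0.001, -0.016]
wrist_force: [0.0, 0.2, -3.1]
t 12.3 tcp [427.1  45.5  48.7] yaw 0.03 tilt 0.58 F [ 0.   0.2 -3.1] w 20.5 g 114.6
shift [0.0029, 0.0005, 0.0004] turn [0.09, 0.57, 0.03] rows 0.1
```

```bash
python3 -m handwheel '[[[0,0,0.0003,0,0.55,0,0],[0,0,0.0006,0,0.55,0,0],[0,0,0.0006,0,0.55,0,0],[0,0,0.0006,0,0.55,0,0],[0,0,0.0006,0,0.55,0,0.06],[0,0,0.0006,0,0.55,0,0.0854],[0,0,0.0006,0,0.55,0,0.0854],[0,0,0.0006,0,0.55,0,0.0854],[0,0,0.0006,0,0.55,0,0.0854]]]'
python3 -m handwheel '[[[0,0,-0.02,0,0,0,0.0854],[0,0,-0.05,0,0,0,0.0854],[0,0,-0.09,0,0,0,0.0854],[0,0,-0.13,0,0,0,0.0854],[0,0,-0.17,0,0,0,0.0854],[0,0,-0.19,0,0,0,0.0]]]'|sed -n 2,4p
python3 -c "
from h import *
tcp();plan(459.5,308,230,23.5)
s=arm.camera('top');cv2.imwrite('pics/n.png',s[:,:,::-1])"
```

```text
time: 13.07
tool_pos: [428.0, 45.0, 49.1]
tcp_rot: [3.14, -0.001, 0.003]
wrist_force: [0.2, 0.5, -0.5]
width: 79.6
grasp_force: 0.0
tool_pos: [429.4, 45.4, 244.9]
tcp_rot: [3.14, -0.001, 0.015]
wrist_force: [1.9, 0.1, -1.0]
t 13.6 tcp [429.4  45.4 244.9] yaw -0.02 tilt 0.56 F [ 1.9  0.1 -1. ] w 75.3 g 0.0
shift [0.0299, -0.2627, 0.0147] turn [0.22, -0.52, -23.52] rows 6.3
```

```bash
python3 -m handwheel '[[[0.03,-0.263,0,0,0,-23.5,0],[0.03,-0.263,0,0,0,-23.5,0],[0.03,-0.263,0,0,0,-23.5,0],[0.03,-0.263,0,0,0,-23.5,0],[0.03,-0.263,0,0,0,-23.5,0],[0.03,-0.263,0,0,0,-23.5,0],[0.03,-0.263,0,0,0,-23.5,0],[0.03,-0.263,0.03,0,0,-23.5,0],[0.03,-0.263,0.055,0,0,-23.5,0],[0.03,-0.263,0.077,0,0,-23.5,0],[0.03,-0.263,0.077,0,0,-23.5,0]]]' 40|sed -n 2,4p
python3 -c "
from h import *
tcp();plan(459.5,308,168,23.5)"
python3 -m handwheel '[[[0,-0.005,0,0,0,0,0],[0,-0.01,0,0,0,0,0],[0,-0.015,0,0,0,0,0],[0,-0.02,0,0,0,0,0],[0,-0.025,0,0,0,0,0],[0,-0.03,0,0,0,0,0],[0,-0.03,0,0,0,0,0]]]'

```

```text
tool_pos: [454.7, 306.4, 155.6]
tcp_rot: [3.071, 0.639, -0.014]
wrist_force: [-0.8, -0.4, -0.6]
t 14.5 tcp [454.7 306.4 155.6] yaw 23.49 tilt 0.58 F [-0.8 -0.4 -0.6] w 0.1 g 0.0
shift [0.0049, 0.0005, -0.0125] turn [0.19, 0.54, -0.01] rows 0.3
time: 15.12
tool_pos: [446.1, 337.1, 162.8]
tcp_rot: [3.075, 0.64, 0.006]
wrist_force: [0.2, -0.2, 6.6]
width: 0.2
grasp_force: 2.6
```

```bash
python3 -m handwheel '[[[0,0,-0.004,0,0,0,0],[0,0,-0.008,0,0,0,0],[0,-0.005,-0.008,0,0,0,0],[0,-0.01,-0.008,0,0,0,0],[0,-0.01,-0.008,0,0,0,0]]]'|sed -n 2,4p
python3 - <<'E'
from h import *
tcp();s=arm.camera("side");old=cv2.imread("pics/side0.png")[:,:,::-1]
d=np.abs(s.astype(int)-old).sum(2);print((d[285:345,296:360]>60).sum())
g=crop(s,296,285,360,335,6);t=crop(arm.camera("top"),90,200,190,290,4);t=cv2.resize(t,(333,300));g=g[:300]
cv2.imwrite("pics/o.png",np.hstack([g,t]))
E
```

```text
tool_pos: [441.1, 345.4, 169.0]
tcp_rot: [3.074, 0.64, -0.0]
wrist_force: [-0.7, -2.6, 0.5]
t 15.5 tcp [441.1 345.4 169. ] yaw 23.51 tilt 0.11 F [-0.7 -2.6  0.5] w 0.1 g 1.0
1422
```

View pics/o.png

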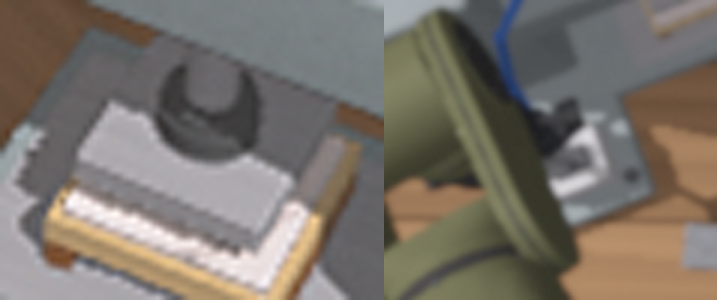

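The platen is on its way down (side crop) and the fingers are pushing the lever left. Pushing on.

```bash
python3 -m handwheel '[[[0,-0.005,0,0,0,0,0],[0,-0.01,0,0,0,0,0],[0,-0.015,0,0,0,0,0],[0,-0.02,0,0,0,0,0],[0,-0.024,0,0,0,0,0],[0,-0.027,0,0,0,0,0],[0,-0.027,0,0,0,0,0]]]'|sed -n 1,4p
python3 -m handwheel '[[[0,-0.003,0,0,0,0,0],[0,-0.003,0,0,0,0,0],[0,-0.003,0,0,0,0,0]]]'|sed -n 1,4p
python3 - <<'E'
from h import *
tcp();s=arm.camera("side");cv2.imwrite("pics/side1.png",s[:,:,::-1])
# lit-platen vs marble gap along platen middle column
hsv=cv2.cvtColor(s,cv2.COLOR_RGB2HSV)
for c in (312,322,332): print(c,[int(v) for v in hsv[296:334,c,2]])
E
```

```text
time: 16.22
tool_pos: [431.7, 366.4, 166.4]
tcp_rot: [3.065, 0.637, -0.0]
wrist_force: [8.8, -13.9, -7.9]
time: 16.47
tool_pos: [430.8, 368.3, 165.9]
tcp_rot: [3.064, 0.636, -0.0]
wrist_force: [10.5, -14.9, -9.1]
t 16.5 tcp [430.8 368.3 165.9] yaw 23.46 tilt 0.72 F [ 10.5 -14.9  -9.1] w -0.3 g 8.7
312 [104, 102, 101, 102, 102, 98, 101, 102, 102, 101, 106, 112, 117, 149, 172, 184, 180, 177, 176, 173, 176, 169, 127, 131, 132, 189, 233, 216, 220, 165, 169, 175, 134, 120, 180, 173, 170, 170]
322 [103, 100, 103, 102, 100, 102, 102, 95, 79, 78, 99, 92, 81, 64, 58, 85, 123, 154, 179, 175, 178, 178, 177, 174, 177, 173, 129, 130, 139, 200, 232, 215, 224, 178, 170, 182, 161, 121]
332 [108, 108, 107, 106, 107, 107, 106, 108, 107, 108, 106, 104, 112, 125, 88, 91, 92, 91, 84, 81, 104, 165, 178, 176, 177, 177, 177, 178, 177, 170, 136, 134, 134, 171, 219, 212, 226, 179]
```

```bash
python3 -m handwheel '[[[0,-0.002,0,0,0,0,0],[0,-0.004,0,0,0,0,0],[0,-0.004,0,0,0,0,0],[0,-0.004,0,0,0,0,0]]]'|sed -n 1,4p
python3 -m handwheel '[[[0,0,0,0,0,0,0],[0,0,0,0,0,0,0],[0,0,0,0,0,0,0],[0,0,0,0,0,0,0],[0,0,0,0,0,0,0],[0,0,0,0,0,0,0],[0,0,0,0,0,0,0],[0,0,0,0,0,0,0],[0,0,0,0,0,0,0],[0,0,0,0,0,0,0],[0,0,0,0,0,0,0],[0,0,0,0,0,0,0]]]'|sed -n 1,4p
python3 - <<'E'
from h import *
tcp();s=arm.camera("side");hsv=cv2.cvtColor(s,cv2.COLOR_RGB2HSV)
for c in (312,322,332): print(c,[int(v) for v in hsv[306:334,c,2]])
E
```

```text
time: 16.85
tool_pos: [429.5, 371.0, 165.1]
tcp_rot: [3.062, 0.635, -0.001]
wrist_force: [12.9, -16.6, -12.0]
time: 17.85
tool_pos: [429.5, 371.0, 165.0]
tcp_rot: [3.062, 0.635, -0.001]
wrist_force: [12.8, -14.9, -12.3]
t 17.9 tcp [429.5 371.  165. ] yaw 23.44 tilt 0.81 F [ 12.8 -14.9 -12.3] w -0.4 g 9.6
312 [106, 120, 129, 130, 161, 169, 184, 180, 178, 175, 174, 174, 162, 127, 130, 167, 238, 232, 218, 166, 170, 175, 134, 120, 182, 173, 170, 170]
322 [80, 96, 89, 80, 61, 52, 75, 125, 154, 181, 176, 178, 178, 175, 173, 177, 168, 128, 130, 137, 194, 240, 222, 176, 169, 181, 160, 120]
332 [106, 104, 111, 132, 124, 95, 91, 94, 91, 86, 79, 111, 178, 177, 174, 178, 178, 177, 177, 179, 176, 131, 134, 136, 188, 248, 223, 179]
```

```bash
python3 -m handwheel '[[[0,-0.002,0,0,0,0,0],[0,-0.003,0,0,0,0,0],[0,-0.003,0,0,0,0,0],[0,-0.003,0,0,0,0,0],[0,-0.003,0,0,0,0,0],[0,-0.003,0,0,0,0,0],[0,-0.003,0,0,0,0,0],[0,-0.003,0,0,0,0,0],[0,-0.003,0,0,0,0,0],[0,-0.003,0,0,0,0,0],[0,-0.003,0,0,0,0,0],[0,-0.003,0,0,0,0,0]]]'|sed -n 1,4p
python3 -m handwheel '[[[0,0,0,0,0,0,0],[0,0,0,0,0,0,0],[0,0,0,0,0,0,0],[0,0,0,0,0,0,0],[0,0,0,0,0,0,0],[0,0,0,0,0,0,0],[0,0,0,0,0,0,0],[0,0,0,0,0,0,0],[0,0,0,0,0,0,0],[0,0,0,0,0,0,0],[0,0,0,0,0,0,0],[0,0,0,0,0,0,0]]]'|sed -n 1,4p
python3 - <<'E'
from h import *
tcp();s=arm.camera("side");hsv=cv2.cvtColor(s,cv2.COLOR_RGB2HSV)
for c in (312,322,332): print(c,[int(v) for v in hsv[306:334,c,2]])
E
```

```text
time: 18.9
tool_pos: [428.6, 373.1, 164.4]
tcp_rot: [3.061, 0.635, -0.001]
wrist_force: [14.7, -17.1, -14.3]
time: 19.9
tool_pos: [428.6, 373.1, 164.4]
tcp_rot: [3.061, 0.635, -0.001]
wrist_force: [15.1, -17.7, -14.7]
t 19.9 tcp [428.6 373.1 164.4] yaw 23.43 tilt 0.91 F [ 15.1 -17.7 -14.7] w 0.1 g 10.7
312 [106, 119, 129, 128, 160, 169, 185, 181, 178, 176, 174, 174, 162, 126, 129, 168, 238, 232, 218, 167, 169, 175, 135, 120, 182, 174, 170, 171]
322 [80, 97, 90, 82, 60, 52, 74, 126, 154, 181, 176, 178, 177, 175, 173, 176, 171, 129, 130, 141, 203, 239, 222, 178, 168, 181, 160, 120]
332 [107, 103, 111, 133, 125, 94, 93, 92, 89, 86, 79, 111, 178, 177, 176, 178, 177, 177, 177, 180, 177, 130, 134, 136, 188, 248, 224, 179]
```

```bash
python3 -m handwheel '[[[0,0.01,0,0,0,0,0],[0,0.025,0,0,0,0,0],[0,0.04,0,0,0,0,0],[0,0.055,0,0,0,0,0],[0,0.07,0,0,0,0,0],[0,0.085,0,0,0,0,0],[0,0.095,-0.01,0,0,0,0],[0,0.095,-0.04,0,0,0,0],[0,0.095,-0.07,0,0,0,0.0854]]]'|sed -n 1,4p
python3 - <<'E'
from h import *
tcp();plan(428,45,130,0);s=arm.camera("side");cv2.imwrite("pics/p.png",crop(s,296,290,360,340,12));old=cv2.imread("pics/m.png")
hsv=cv2.cvtColor(s,cv2.COLOR_RGB2HSV);o=cv2.cvtColor(cv2.resize(old,(64,50),interpolation=cv2.INTER_AREA),cv2.COLOR_BGR2HSV)
for c in (312,322,332):
    print(c,"now",[int(v) for v in hsv[315:336,c,1]]);print(c,"was",[int(v) for v in o[25:46,c-296,1]])
marble("side",51,(300,310,352,342),V=160)
# trowel blade on bench, top
t=arm.camera("top");h=cv2.cvtColor(t,cv2.COLOR_RGB2HSV);m=((h[...,1]<60)&(h[...,2]>120)).astype(np.uint8);k=np.zeros_like(m);k[190:240,235:290]=m[190:240,235:290]
c=max(cv2.findContours(k,0,2)[0],key=cv2.contourArea);print(cv2.minAreaRect(np.array([onz("top",p,4)[:2] for p in c[:,0]]).astype(np.float32)))
E
```

```text
time: 20.7
tool_pos: [463.9, 291.8, 239.4]
tcp_rot: [3.075, 0.638, -0.004]
wrist_force: [1.0, 1.1, 0.3]
t 20.7 tcp [463.9 291.8 239.4] yaw 23.44 tilt 0.14 F [1.  1.1 0.3] w 10.9 g 0.0
shift [-0.1309, 0.2121, 0.1099] turn [0.06, 0.13, 23.44] rows 6.5
312 now [22, 10, 12, 12, 12, 12, 10, 9, 74, 106, 97, 98, 94, 62, 17, 10, 9, 6, 7, 8, 7]
312 was [12, 11, 12, 12, 12, 11, 8, 31, 83, 102, 98, 97, 94, 61, 11, 9, 6, 8, 6, 8, 6]
322 now [20, 24, 22, 21, 20, 21, 12, 12, 12, 12, 11, 13, 58, 106, 99, 95, 99, 84, 21, 11, 7]
322 was [24, 21, 21, 21, 13, 12, 12, 12, 12, 12, 13, 26, 70, 102, 99, 96, 97, 81, 13, 12, 9]
332 now [9, 6, 12, 24, 21, 22, 12, 12, 13, 13, 12, 14, 22, 21, 11, 11, 54, 107, 97, 96, 98]
332 was [9, 8, 10, 20, 21, 21, 21, 13, 12, 13, 16, 21, 19, 12, 12, 27, 71, 102, 99, 98, 99]
side (array([678.2, 286.2]), array([43.8, 74.8]), 53.1)
side (array([636.5, 272.2]), array([45.7, 80.5]), 23.6)
((542.2886962890625, 45.709434509277344), (106.74581146240234, 46.453330993652344), 1.222798466682434)
```

```bash
python3 - <<'E'
from h import *
a=np.radians(23.7);n=np.array([np.cos(a),np.sin(a)])
def zat(p,X=37.5):
    o,d=ray("side",p);t=(X+n@[620.5,263.5]-n@o[:2])/(n@d[:2]);return (o+d*t).round(1)
print("hold",zat((322,325.3)),zat((332,329.4)),zat((312,321.1)))
print("m (known 91)",zat((296+158/12-.46,290+210/12-.46)),zat((296+522/12-.46,290+355/12-.46)))
i=cv2.imread("pics/side0.png");
E
```

```text
hold [655.3 277.5  51.5] [645.7 299.5  51.8] [665.1 255.1  51.5]
m (known 91) [669.2 245.9  91.2] [640.4 311.5  92.2]
```

```bash
python3 - <<'E'
from h import *
t=arm.camera("top");old=cv2.imread("pics/n.png")[:,:,::-1]
for nm,im in(("n (just released)",old),("now",t)):
    h=cv2.cvtColor(np.ascontiguousarray(im),cv2.COLOR_RGB2HSV)
    for lab,m,z,box in(("blade",(h[...,1]<60)&(h[...,2]>120),4,(240,190,290,245)),("handle",(h[...,2]>175)&(h[...,1]>60),76,(235,225,290,280))):
        m=m.astype(np.uint8);k=np.zeros_like(m);x0,y0,x1,y1=box;k[y0:y1,x0:x1]=m[y0:y1,x0:x1]
        c=max(cv2.findContours(k,0,2)[0],key=cv2.contourArea,default=None)
        if c is not None: print(nm,lab,[np.round(v,1) for v in cv2.minAreaRect(np.array([onz("top",p,z)[:2] for p in c[:,0]]).astype(np.float32))])
E
```

```text
n (just released) blade [array([573.4,  46.5]), array([31.8, 21.7]), np.float64(1.5)]
n (just released) handle [array([497.9, -41.8]), array([14.7, 46.8]), np.float64(0.9)]
now blade [array([542.3,  45.7]), array([106.7,  46.5]), np.float64(1.2)]
now handle [array([497.7, -24.3]), array([20.6, 81.8]), np.float64(0.9)]
```

```bash
python3 - <<'E'
from h import *
t=arm.camera("top");old=cv2.imread("pics/n.png")[:,:,::-1]
p=proj("top",[600,45,4]);c=int(round(p[0]));print(p)
for cc in(c-4,c,c+4):
  for im in(old,t): print(cc,im[195:262,cc].max(1).astype(int).tolist())
print(proj("top",[428,45,79]),proj("top",[383,45,79]),proj("top",[478,45,79]))
E
```

```text
[253.18382642 201.62781915]
249 [115, 114, 111, 109, 109, 111, 114, 117, 119, 119, 119, 121, 120, 121, 120, 120, 121, 120, 121, 119, 120, 116, 107, 97, 94, 98, 103, 106, 109, 111, 113, 114, 116, 117, 119, 120, 120, 121, 122, 123, 125, 126, 127, 128, 127, 127, 125, 123, 121, 118, 117, 115, 112, 111, 109, 106, 104, 102, 99, 96, 91, 87, 80, 73, 82, 135, 189]
249 [117, 116, 112, 111, 110, 113, 117, 118, 120, 121, 121, 122, 122, 123, 122, 122, 122, 122, 122, 122, 122, 123, 123, 125, 140, 165, 180, 184, 185, 185, 185, 185, 185, 185, 185, 183, 173, 159, 161, 168, 173, 180, 195, 211, 220, 214, 190, 164, 154, 153, 154, 153, 154, 153, 154, 153, 153, 153, 153, 154, 154, 155, 155, 155, 156, 156, 156]
253 [125, 122, 113, 109, 107, 108, 112, 117, 119, 119, 120, 120, 120, 121, 120, 121, 120, 120, 121, 120, 121, 116, 106, 97, 93, 96, 102, 105, 108, 110, 113, 114, 116, 118, 118, 120, 120, 121, 122, 124, 125, 126, 126, 127, 128, 126, 125, 123, 121, 119, 117, 115, 113, 111, 109, 107, 105, 102, 99, 96, 92, 88, 82, 83, 114, 155, 176]
253 [128, 123, 114, 110, 109, 110, 114, 118, 121, 122, 121, 122, 122, 1
[... 315 characters left out ...]
19, 119, 120, 120, 120, 120, 120, 120, 120, 119, 119, 119, 120, 119, 111, 99, 92, 94, 97, 100, 103, 104, 106, 107, 108, 108, 108, 109, 109, 109, 108, 109, 108, 110, 111, 110, 108, 107, 105, 105, 104, 102, 100, 99, 97, 95, 91, 90, 89, 87, 86, 84, 82, 80, 80, 82, 105, 135, 149]
257 [129, 139, 131, 116, 110, 111, 115, 118, 121, 121, 122, 121, 121, 122, 122, 121, 121, 121, 121, 122, 122, 122, 121, 122, 122, 124, 134, 156, 173, 181, 182, 183, 182, 182, 182, 179, 169, 153, 147, 148, 145, 136, 133, 147, 164, 172, 172, 170, 167, 165, 163, 155, 135, 115, 107, 106, 107, 107, 105, 103, 104, 102, 104, 105, 105, 103, 101]
[250.61078559 255.01501675] [250.21212264 270.78851103] [251.04758372 237.73266696]
```

The blade's front edge is at row 201 in both pictures (part of it lies in shadow, which misled the mask), so the trowel has not moved. Regripping it.

```bash
python3 -m handwheel '[[[-0.131,0.212,0,0,0,23.4,0.0854],[-0.131,0.212,0,0,0,23.4,0.0854],[-0.131,0.212,0,0,0,23.4,0.0854],[-0.131,0.212,0,0,0,23.4,0.0854],[-0.131,0.212,0,0,0,23.4,0.0854],[-0.131,0.212,0,0,0,23.4,0.0854],[-0.131,0.212,0,0,0,23.4,0.0854],[-0.131,0.212,0.04,0,0,23.4,0.0854],[-0.131,0.212,0.08,0,0,23.4,0.0854],[-0.131,0.212,0.1,0,0,23.4,0.0854],[-0.131,0.212,0.1,0,0,23.4,0.0854],[-0.131,0.212,0.1,0,0,23.4,0.0854]]]'|sed -n 1,4p
python3 -c "
from h import *
tcp();plan(428,45,49,0)"
```

```text
time: 21.95
tool_pos: [427.7, 45.5, 138.0]
tcp_rot: [3.14, 0.003, -0.005]
wrist_force: [0.6, -0.1, 0.9]
t 21.9 tcp [427.7  45.5 138. ] yaw 0.1 tilt 0.21 F [ 0.6 -0.1  0.9] w 85.1 g 0.0
shift [0.0006, 0.0003, 0.089] turn [0.07, 0.19, 0.1] rows 2.1
```

```bash
python3 -m handwheel '[[[0.0005,0,0.03,0,0.2,0,0.0854],[0.0005,0,0.06,0,0.2,0,0.0854],[0.0005,0,0.082,0,0.2,0,0.0854],[0.0005,0,0.0885,0,0.2,0,0.0854],[0.0005,0,0.0885,0,0.2,0,0.0854],[0.0005,0,0.0885,0,0.2,0,0],[0.0005,0,0.0885,0,0.2,0,0],[0.0005,0,0.0885,0,0.2,0,0],[0.0005,0,0.0885,0,0.2,0,0],[0.0005,0,0.0885,0,0.2,0,0],[0.0005,0,0.0885,0,0.2,0,0],[0.0005,0,0.0885,0,0.2,0,0]]]' 115
python3 -m handwheel '[[[0,0,0,0,0,0,0],[0,0,-0.02,0,0,0,0],[0,0,-0.05,0,0,0,0],[0,0,-0.08,0,0,0,0],[-0.01,-0.03,-0.08,0,0,-6,0],[-0.02,-0.06,-0.08,0,0,-12,0],[-0.03,-0.09,-0.08,0,0,-18,0],[-0.04,-0.124,-0.08,0,0,-23.3,0],[-0.04,-0.124,-0.08,0,0,-23.3,0],[-0.04,-0.124,-0.08,0,0,-23.3,0]]]'|sed -n 2,6p
python3 -c "
from h import *
tcp();plan(388,169.5,79,23.4)"
```

```text
time: 22.95
tool_pos: [430.3, 44.9, 52.4]
tcp_rot: [3.14, 0.002, 0.009]
wrist_force: [-3.3, -0.2, 5.1]
width: 19.7
grasp_force: 112.2
tool_pos: [388.0, 170.1, 130.3]
tcp_rot: [3.072, 0.641, 0.004]
wrist_force: [0.4, -0.6, -1.1]
width: 20.0
grasp_force: 113.6
t 23.8 tcp [388.  170.1 130.3] yaw 23.58 tilt 0.23 F [ 0.4 -0.6 -1.1] w 20.0 g 113.6
shift [-0.0003, 0.0003, 0.0513] turn [0.2, -0.12, 0.18] rows 1.2
```

```bash
python3 -m handwheel '[[[0,0,0.03,0,0,0,0],[0,0,0.045,0,0,0,0],[0,0,0.0498,0,0,0,0],[0,0,0.0498,0,0,0,0],[0,0,0.0498,0,0,0,0]]]'|sed -n 2,4p
python3 -c "
from h import *
tcp();plan(498.2,217.2,80.5,23.4)"
```

```text
tool_pos: [389.8, 168.2, 81.3]
tcp_rot: [3.074, 0.634, 0.006]
wrist_force: [-0.7, -0.7, -1.3]
t 24.2 tcp [389.8 168.2  81.3] yaw 23.29 tilt 0.28 F [-0.7 -0.7 -1.3] w 19.9 g 113.6
shift [0.1189, -0.0021, 0.0012] turn [0.2, -0.19, -0.11] rows 2.9
```

```bash
python3 -m handwheel '[[[0.01,-0.001,0.001,0,0,0,0],[0.03,-0.002,0.001,0,0,0,0],[0.05,-0.002,0.001,0,0,0,0],[0.07,-0.002,0.001,0,0,0,0],[0.09,-0.002,0.001,0,0,0,0],[0.105,-0.002,0.001,0,0,0,0],[0.115,-0.002,0.001,0,0,0,0],[0.119,-0.002,0.001,0,0,0,0],[0.119,-0.002,0.001,0,0,0,0]]]'|sed -n 2,4p
python3 -m handwheel '[[[0,0,-0.003,0,0,0,0],[0,0,-0.006,0,0,0,0],[0,0,-0.009,0,0,0,0],[0,0,-0.012,0,0,0,0],[0,0,-0.015,0,0,0,0],[0,0,-0.015,0,0,0,0],[0,0,-0.015,0,0,0,0]]]' 118|sed -n 2,4p
python3 -c "
from h import *
tcp();plan(430,120,130,0)
s=arm.camera('side');np.save('/tmp/s.npy',s);marble('side',61,(296,300,356,345),V=160)"
```

```text
tool_pos: [499.0, 218.0, 81.4]
tcp_rot: [3.074, 0.635, 0.009]
wrist_force: [0.0, -0.6, -2.5]
tool_pos: [497.6, 217.9, 95.6]
tcp_rot: [3.074, 0.636, 0.006]
wrist_force: [-0.0, 0.9, -3.0]
t 25.5 tcp [497.6 217.9  95.6] yaw 23.38 tilt 0.28 F [-0.   0.9 -3. ] w 20.0 g 115.5
shift [-0.1007, 0.0632, -0.0345] turn [0.15, -0.23, 23.38] rows 3.0
side (array([662.7, 294.5]), array([ 85.5, 125.3]), 50.8)
side (array([633.7, 264.7]), array([63.6, 94.4]), 24.2)
```

```bash
python3 -m handwheel '[[[0,0,-0.003,0,0,0,0],[0,0,-0.006,0,0,0,0],[0,0,-0.006,0,0,0,0],[0,0,-0.006,0,0,0,0]]]' 118|sed -n 2,4p
python3 - <<'E'
from h import *
a=np.load('/tmp/s.npy');b=arm.camera('side');o=cv2.imread("pics/p.png");o=cv2.resize(o,(64,50),interpolation=cv2.INTER_AREA)[:,:,::-1]
for c in(312,322):
    for nm,im in(("bed",None),("a",a),("b",b)):
        col=(o[15:46,c-296] if im is None else im[305:336,c]);h=cv2.cvtColor(np.ascontiguousarray(col[None]),cv2.COLOR_RGB2HSV)[0];print(c,nm,h[:,1].tolist())
tcp()
E
```

```text
tool_pos: [498.1, 218.1, 102.0]
tcp_rot: [3.074, 0.636, 0.008]
wrist_force: [-0.5, -0.2, -4.1]
312 bed [5, 6, 8, 10, 60, 81, 47, 24, 17, 19, 21, 12, 12, 12, 12, 12, 9, 12, 70, 104, 98, 98, 93, 61, 13, 10, 7, 6, 7, 6, 7]
312 a [6, 6, 8, 6, 30, 30, 22, 19, 23, 23, 13, 12, 13, 12, 11, 12, 51, 107, 98, 96, 97, 83, 21, 5, 9, 7, 6, 8, 6, 9, 7]
312 b [5, 6, 8, 6, 15, 22, 20, 22, 24, 11, 13, 13, 11, 11, 48, 110, 100, 98, 97, 86, 10, 11, 10, 5, 6, 9, 9, 8, 8, 7, 7]
322 bed [7, 7, 7, 7, 6, 8, 8, 8, 13, 24, 22, 24, 22, 19, 19, 20, 13, 12, 12, 12, 11, 15, 59, 104, 101, 96, 99, 80, 15, 13, 9]
322 a [7, 6, 6, 7, 6, 8, 8, 4, 11, 22, 20, 19, 18, 22, 10, 12, 12, 11, 10, 14, 54, 108, 98, 97, 96, 88, 8, 7, 9, 7, 7]
322 b [6, 6, 6, 6, 5, 8, 8, 10, 13, 20, 20, 22, 21, 10, 13, 11, 11, 10, 19, 108, 101, 95, 95, 86, 8, 8, 5, 5, 6, 9, 7]
t 26.0 tcp [497.9 218.  101.8] yaw 23.38 tilt 0.3 F [-0.2 -0.5 -4.6] w 20.1 g 115.5
```

The rim rose about 4 px, so the tray is on the trowel again. Withdrawing it, then carrying it to the mat.

```bash
python3 -m handwheel '[[[-0.005,0,0,0,0,0,0],[-0.015,0,0,0,0,0,0],[-0.03,0,0,0,0,0,0],[-0.05,0,0,0,0,0,0],[-0.07,0,0,0,0,0,0],[-0.09,0,0,0,0,0,0],[-0.11,0,0,0,0,0,0],[-0.125,0,-0.005,0,0,0,0],[-0.14,0,-0.015,0,0,0,0],[-0.15,0.005,-0.03,0,0,0,0],[-0.155,0.015,-0.04,0,0,0,0],[-0.155,0.02,-0.05,0,0,0,0]]]'|sed -n 2,4p
python3 - <<'E'
from h import *
tcp();plan(379.5,-400.8,145,-30.5)
for p in((415,283),(365,330)):print("chisel",onz("top",p,10).round())
load("top",(180,215,240,268),V=185,k=9,zs=10)
E
```

```text
tool_pos: [361.8, 137.2, 151.1]
tcp_rot: [3.073, 0.636, 0.006]
wrist_force: [0.5, 0.0, -4.8]
t 27.0 tcp [361.8 137.2 151.1] yaw 23.38 tilt 0.29 F [ 0.5  0.  -4.8] w 19.8 g 115.8
shift [-0.1972, 0.5009, 0.0074] turn [0.12, -0.28, 53.88] rows 12.9
chisel [ 355. -451.   10.]
chisel [ 216. -296.   10.]
top tray in tool ((131.25009155273438, 6.390602111816406), (83.75978088378906, 83.66878509521484), 89.07701110839844)
```

```bash
python3 -m handwheel '[[[-0.003,0.008,0,0,0,0,0],[-0.009,0.022,0,0,0,1,0],[-0.017,0.042,0,0,0,3,0],[-0.026,0.065,0,0,0,6,0],[-0.035,0.09,0,0,0,9,0],[-0.044,0.115,0,0,0,12,0],[-0.054,0.14,0,0,0,15,0],[-0.064,0.165,0,0,0,18,0],[-0.074,0.19,0,0,0,21,0],[-0.084,0.215,0,0,0,24,0],[-0.094,0.24,0,0,0,26,0],[-0.104,0.265,0,0,0,28,0]]]'|sed -n 2,4p
python3 -c "
from h import *
tcp();plan(382.4,-399.6,145,-30.5)"
```

```text
tool_pos: [372.1, -147.7, 150.4]
tcp_rot: [3.138, -0.13, 0.005]
wrist_force: [0.5, 0.3, -3.5]
t 28.1 tcp [ 372.1 -147.7  150.4] yaw -4.73 tilt 0.18 F [ 0.5  0.3 -3.5] w 20.0 g 115.9
shift [0.031, 0.2502, 0.0057] turn [0.0, -0.18, 25.77] rows 6.0
```

```bash
python3 -m handwheel '[[[0.003,0.025,0,0,0,2,0],[0.006,0.05,0,0,0,5,0],[0.009,0.075,0,0,0,8,0],[0.012,0.1,0,0,0,11,0],[0.015,0.125,0,0,0,14,0],[0.019,0.15,0,0,0,17,0],[0.023,0.175,0,0,0,20,0],[0.026,0.2,0.005,0,0,23,0],[0.028,0.22,0.015,0,0,25,0],[0.03,0.237,0.03,0,0,25.8,0],[0.031,0.247,0.04,0,0,25.8,0],[0.031,0.25,0.04,0,0,25.8,0]]]'|sed -n 2,4p
python3 -m handwheel '[[[0,0,0,0,0,0,0],[0,0,0,0,0,0,0]]]' >/dev/null
python3 - <<'E'
from h import *
tcp();plan(382.4,-399.6,80,-30.5)
P=np.array([492,-471,75]);print(proj("top",P),proj("side",P))
x,y=proj("top",P).astype(int);load("top",(x-30,y-30,x+32,y+32),V=185,k=9,zs=5)
x,y=proj("side",P).astype(int);load("side",(x-30,y-30,x+32,y+32),V=170,k=5,zs=5)
# mat again, with trays off it
t=arm.camera("top");h=cv2.cvtColor(t,cv2.COLOR_RGB2HSV)
E
```

```text
tool_pos: [381.9, -397.9, 107.8]
tcp_rot: [-3.028, 0.825, 0.002]
wrist_force: [-1.1, 1.1, -4.5]
t 29.2 tcp [ 383.7 -397.7  111.8] yaw -30.42 tilt 0.24 F [ 0.4 -0.8 -3.5] w 19.9 g 115.9
shift [-0.0003, 0.0023, 0.0318] turn [-0.08, -0.23, 0.08] rows 0.8
[426.87610485 235.71553023] [209.66214381 157.65867168]
top tray in tool ((132.3474578857422, 4.4264984130859375), (82.9748306274414, 83.626953125), 87.89807891845703)
side tray in tool ((131.4029998779297, 7.228462219238281), (77.57318878173828, 76.43059539794922), 1.6279696226119995)
```

```bash
python3 -m handwheel '[[[0,0.002,0.01,0,0,0,0],[0,0.002,0.022,0,0,0,0],[0,0.002,0.032,0,0,0,0],[0,0.002,0.036,0,0,0,0],[0,0.002,0.04,0,0,0,0],[0,0.002,0.043,0,0,0,0],[0,0.002,0.043,0,0,0,0]]]'|sed -n 2,4p
for i in 1 2 3; do python3 -m handwheel '[[[0,0,0.0015,0,0,0,0],[0,0,0.0025,0,0,0,0],[0,0,0.0025,0,0,0,0]]]'|sed -n 2,4p; done
```

```text
tool_pos: [382.9, -399.6, 68.3]
tcp_rot: [-3.031, 0.824, -0.007]
wrist_force: [-0.1, -0.0, -4.0]
tool_pos: [383.5, -400.3, 67.1]
tcp_rot: [3.03, -0.824, 0.01]
wrist_force: [-0.3, -1.1, -3.0]
tool_pos: [383.3, -400.1, 64.3]
tcp_rot: [3.031, -0.824, 0.009]
wrist_force: [-0.1, 0.3, -2.1]
tool_pos: [383.0, -399.8, 61.3]
tcp_rot: [3.031, -0.824, 0.007]
wrist_force: [0.2, -0.6, -3.0]
```

```bash
for i in 1 2 3; do python3 -m handwheel '[[[0,0,0.001,0,0,0,0],[0,0,0.002,0,0,0,0],[0,0,0.002,0,0,0,0],[0,0,0.002,0,0,0,0]]]'|sed -n 2,4p;python3 -m handwheel '[[[0,0,0,0,0,0,0],[0,0,0,0,0,0,0]]]'|sed -n 4p; 
python3 - <<'E'
from h import *
P=np.array([492,-471,30]);x,y=proj("side",P).astype(int);r=marble("side",30,(x-32,y-28,x+32,y+28),V=170)
E
done
```

```text
tool_pos: [383.1, -399.8, 59.5]
tcp_rot: [3.031, -0.824, 0.007]
wrist_force: [0.5, 0.6, -1.6]
wrist_force: [-0.2, -0.0, -1.8]
side (array([ 494.2, -471.2]), array([80.1, 79.9]), 61.0)
tool_pos: [383.1, -399.9, 57.5]
tcp_rot: [3.031, -0.824, 0.008]
wrist_force: [0.3, -0.0, -2.0]
wrist_force: [0.7, 0.0, -1.7]
side (array([ 494.2, -471.2]), array([80.1, 79.9]), 61.0)
tool_pos: [383.2, -400.1, 56.6]
tcp_rot: [3.031, -0.824, 0.008]
wrist_force: [-3.2, 2.3, 5.1]
wrist_force: [-2.5, 2.7, 5.7]
side (array([ 494.4, -471.3]), array([80.1, 79.6]), 61.0)
```

```bash
python3 -m handwheel '[[[0,0,-0.004,0,0,0,0],[-0.01,0,-0.005,0,0,0,0],[-0.03,0,-0.005,0,0,0,0],[-0.05,0,-0.005,0,0,0,0],[-0.07,0,-0.005,0,0,0,0],[-0.09,0,-0.005,0,0,0,0],[-0.105,0,-0.01,0,0,0,0],[-0.11,0,-0.03,0,0,0,0],[-0.11,0,-0.06,0,0,0,0],[-0.11,0,-0.075,0,0,0,0]]]'|sed -n 2,4p
python3 - <<'E'
from h import *
tcp()
P=np.array([494,-471,30]);x,y=proj("side",P).astype(int);r=marble("side",30,(x-32,y-28,x+32,y+28),V=170)
print("trays B,C");marble("top",31,(232,155,306,202));plan(437,-55,135,1)
# press platen/lever check: knob in top
t=arm.camera("top");m=(t.max(2)<40).astype(np.uint8);m[:236]=0;m[252:]=0;m[:,:120]=0;m[:,150:]=0
for c in cv2.findContours(m,0,2)[0]:
    if cv2.contourArea(c)>15: print("knob px",cv2.minEnclosingCircle(c))
E
```

```text
tool_pos: [287.5, -344.2, 132.1]
tcp_rot: [3.029, -0.824, 0.011]
wrist_force: [0.7, -1.9, -1.7]
t 33.2 tcp [ 287.5 -344.2  132.1] yaw -30.45 tilt 0.42 F [ 0.7 -1.9 -1.7] w 19.9 g 116.4
side (array([ 494.2, -471.2]), array([80.1, 79.9]), 61.0)
trays B,C
top (array([671.2, -56.2]), array([83.2, 81. ]), 0.9)
top (array([683. ,  58.8]), array([83.3, 84.4]), 82.7)
shift [-0.0194, -0.3258, -0.0028] turn [0.31, -0.59, -31.43] rows 7.8
knob px ((131.75, 244.125), 3.365827798843384)
```

```bash
python3 -m handwheel '[[[-0.0194,-0.326,0,0.2,-0.5,-31.4,0],[-0.0194,-0.326,0,0.2,-0.5,-31.4,0],[-0.0194,-0.326,0,0.2,-0.5,-31.4,0],[-0.0194,-0.326,0,0.2,-0.5,-31.4,0],[-0.0194,-0.326,0,0.2,-0.5,-31.4,0],[-0.0194,-0.326,0,0.2,-0.5,-31.4,0],[-0.0194,-0.326,0,0.2,-0.5,-31.4,0],[-0.0194,-0.326,0,0.2,-0.5,-31.4,0],[-0.0194,-0.326,0,0.2,-0.5,-31.4,0],[-0.0194,-0.326,0,0.2,-0.5,-31.4,0],[-0.0194,-0.326,0,0.2,-0.5,-31.4,0]]]'|sed -n 2,4p
python3 -c "
from h import *
tcp();plan(437,-59,58.5,0.9)"
```

```text
tool_pos: [434.9, -52.8, 128.2]
tcp_rot: [-3.137, -0.028, 0.01]
wrist_force: [-0.3, 0.5, -1.8]
t 34.3 tcp [434.9 -52.8 128.2] yaw 1.04 tilt 0.45 F [-0.3  0.5 -1.8] w 19.8 g 116.9
shift [0.0024, 0.0066, 0.0697] turn [-0.25, 0.37, 0.14] rows 1.7
```

```bash
python3 -m handwheel '[[[0.0024,0.0066,0.03,-0.2,0.4,0.1,0],[0.0024,0.0066,0.055,-0.2,0.4,0.1,0],[0.0024,0.0066,0.066,-0.2,0.4,0.1,0],[0.0024,0.0066,0.069,-0.2,0.4,0.1,0],[0.0024,0.0066,0.069,-0.2,0.4,0.1,0],[0.0024,0.0066,0.069,-0.2,0.4,0.1,0]]]'|sed -n 2,4p
python3 -c "
from h import *
tcp();plan(541.5,-57.3,58,0.9)"
```

```text
tool_pos: [439.1, -60.1, 62.0]
tcp_rot: [-3.141, -0.023, -0.008]
wrist_force: [0.7, -0.3, -2.0]
t 34.8 tcp [439.1 -60.1  62. ] yaw 0.82 tilt 0.31 F [ 0.7 -0.3 -2. ] w 19.7 g 116.8
shift [0.1024, -0.0013, 0.0046] turn [0.0, -0.31, -0.08] rows 2.5
```

```bash
python3 -m handwheel '[[[0,-0.001,0.003,0,-0.2,0,0],[0.005,-0.001,0.004,0,-0.2,0,0],[0.02,-0.001,0.004,0,-0.2,0,0],[0.04,-0.001,0.004,0,-0.2,0,0],[0.06,-0.001,0.004,0,-0.2,0,0],[0.078,-0.001,0.004,0,-0.2,0,0],[0.092,-0.001,0.004,0,-0.2,0,0],[0.1,-0.001,0.004,0,-0.2,0,0],[0.1024,-0.001,0.004,0,-0.2,0,0],[0.1024,-0.001,0.004,0,-0.2,0,0]]]'|sed -n 2,4p
python3 -m handwheel '[[[0,0,-0.005,0,0,0,0],[0,0,-0.01,0,0,0,0],[0,0,-0.015,0,0,0,0],[0,0,-0.02,0,0,0,0],[0,0,-0.03,0,0,0,0],[0,0,-0.035,0,0,0,0],[0,0,-0.035,0,0,0,0]]]' 118|sed -n 2,4p
python3 - <<'E'
from h import *
tcp();marble("top",48,(262,150,306,190));plan(353,150,135,23)
E
```

```text
tool_pos: [541.4, -56.8, 57.9]
tcp_rot: [-3.141, -0.025, -0.002]
wrist_force: [0.1, -0.3, -1.1]
tool_pos: [542.2, -57.1, 94.9]
tcp_rot: [3.141, 0.024, 0.007]
wrist_force: [1.6, 0.2, -3.2]
t 36.2 tcp [542.2 -57.1  94.9] yaw 0.88 tilt 0.25 F [ 1.6  0.2 -3.2] w 20.3 g 116.5
top (array([692. , -56.8]), array([57.2, 82.8]), 1.0)
shift [-0.1853, -0.2099, -0.0416] turn [0.05, -0.17, -22.12] rows 6.8
```

```bash
python3 -m handwheel '[[[-0.005,0,-0.015,0,0,0,0],[-0.015,-0.01,-0.03,0,0,-1,0],[-0.03,-0.025,-0.04,0,0,-3,0],[-0.047,-0.042,-0.04,0,0,-5,0],[-0.064,-0.062,-0.04,0,0,-7,0],[-0.082,-0.084,-0.04,0,0,-9,0],[-0.1,-0.106,-0.04,0,0,-12,0],[-0.118,-0.128,-0.04,0,0,-15,0],[-0.136,-0.15,-0.04,0,0,-17,0],[-0.154,-0.172,-0.04,0,0,-20,0],[-0.17,-0.192,-0.04,0,0,-22,0],[-0.182,-0.206,-0.04,0,0,-22.5,0]]]' |sed -n 2,4p
python3 -m handwheel '[[[0,0,0,0,0,0,0],[0,0,0,0,0,0,0]]]' >/dev/null
python3 - <<'E'
from h import *
tcp();load("top",(180,205,240,267),V=185,k=9,zs=12.3);plan(498.2,217.2,97,23.5)
E
```

```text
tool_pos: [353.9, 147.5, 132.0]
tcp_rot: [-3.075, -0.64, 0.0]
wrist_force: [0.7, 0.1, -3.7]
t 37.4 tcp [355.  146.7 132.2] yaw 23.5 tilt 0.04 F [ 0.4  0.3 -4.3] w 20.1 g 116.6
top tray in tool ((131.46279907226562, -2.041767120361328), (84.72471618652344, 82.50447845458984), 0.4294527769088745)
shift [0.159, -0.0084, 0.0356] turn [0.02, -0.05, -0.07] rows 3.9
```

```bash
python3 -m handwheel '[[[0.005,-0.001,0.012,0,0,0,0],[0.015,-0.0024,0.027,0,0,0,0],[0.03,-0.0024,0.0355,0,0,0,0],[0.045,-0.0024,0.0355,0,0,0,0],[0.06,-0.0024,0.0355,0,0,0,0],[0.08,-0.0024,0.0355,0,0,0,0],[0.1,-0.0024,0.0355,0,0,0,0],[0.12,-0.0024,0.0355,0,0,0,0],[0.14,-0.0024,0.0355,0,0,0,0],[0.153,-0.0024,0.0355,0,0,0,0],[0.159,-0.0024,0.0355,0,0,0,0],[0.1615,-0.0024,0.0355,0,0,0,0]]]'|sed -n 2,4p
python3 -m handwheel '[[[0,0,0,0,0,0,0],[0,0,0,0,0,0,0],[0,0,0,0,0,0,0]]]'|sed -n 2,4p
```

```text
tool_pos: [504.3, 212.1, 96.9]
tcp_rot: [-3.077, -0.634, -0.0]
wrist_force: [-0.4, 0.4, -4.5]
tool_pos: [502.3, 212.1, 96.9]
tcp_rot: [-3.076, -0.636, 0.0]
wrist_force: [0.0, -0.3, -4.4]
```

```bash
python3 -m handwheel '[[[0,0,0.004,0,0,0,0],[0,0,0.007,0,0,0,0],[0,0,0.01,0,0,0,0],[0,0,0.0125,0,0,0,0],[0,0,0.0135,0,0,0,0],[0,0,0.0135,0,0,0,0],[0,0,0.0135,0,0,0,0]]]'|sed -n 2,4p
python3 - <<'E'
from h import *
tcp();s=arm.camera("side");np.save("/tmp/s2.npy",s);marble("side",57,(300,310,352,340),V=160)
o=cv2.resize(cv2.imread("pics/m.png"),(64,50),interpolation=cv2.INTER_AREA)[:,:,::-1]
for c in(306,314,322,330,338):
    h=lambda col:cv2.cvtColor(np.ascontiguousarray(col[None]),cv2.COLOR_RGB2HSV)[0][:,1].tolist()
    print(c,"A",h(o[25:50,c-296]));print(c,"B",h(s[315:340,c]))
for r in(312,318,324):
    print(r,"A",h(o[r-290,30:64]));print(r,"B",h(s[r,326:360]))
E
```

```text
tool_pos: [503.3, 212.8, 84.0]
tcp_rot: [-3.076, -0.637, -0.002]
wrist_force: [-0.0, -0.3, -1.8]
t 39.3 tcp [503.3 212.8  84. ] yaw 23.39 tilt 0.09 F [-0.  -0.3 -1.8] w 20.2 g 116.8
side (array([693. , 293.5]), array([29.8, 75.2]), 29.6)
side (array([639.8, 274.8]), array([48.3, 82.3]), 24.0)
306 A [25, 79, 97, 79, 61, 72, 93, 99, 96, 93, 102, 132, 148, 155, 79, 11, 7, 7, 6, 7, 7, 7, 7, 6, 14]
306 B [8, 53, 90, 75, 61, 69, 91, 99, 95, 93, 96, 116, 143, 156, 126, 40, 10, 7, 7, 6, 9, 7, 6, 9, 19]
314 A [20, 12, 13, 12, 14, 12, 11, 10, 40, 95, 101, 97, 98, 95, 63, 13, 10, 7, 6, 8, 7, 6, 6, 8, 6]
314 B [23, 13, 13, 13, 14, 13, 12, 8, 27, 72, 105, 98, 97, 100, 71, 6, 7, 10, 7, 7, 7, 7, 8, 7, 8]
322 A [24, 21, 21, 21, 13, 12, 12, 12, 12, 12, 13, 26, 70, 102, 99, 96, 97, 81, 13, 12, 9, 7, 8, 7, 7]
322 B [24, 23, 22, 21, 11, 12, 12, 12, 12, 12, 11, 18, 43, 98, 101, 94, 98, 96, 6, 10, 6, 6, 7, 7, 7]
330 A [6, 11, 21, 19, 17, 20, 20, 21, 13, 11, 15, 21, 22, 16, 26, 74, 102, 99, 96, 97, 84, 18, 13, 9, 7]
330 B [7, 11, 22, 19, 17, 18, 20, 22, 12, 12, 13, 21, 20, 16, 17, 36, 97, 102, 97, 98, 97, 
[... 320 characters left out ...]
, 88, 92, 57, 10, 10, 8, 10]
312 B [6, 6, 4, 5, 6, 9, 7, 7, 10, 7, 7, 6, 7, 7, 6, 6, 6, 8, 12, 21, 19, 17, 17, 17, 17, 15, 32, 76, 92, 78, 15, 12, 8, 16]
318 A [23, 23, 20, 20, 19, 19, 20, 20, 17, 15, 9, 10, 10, 11, 9, 18, 14, 19, 21, 20, 15, 12, 34, 77, 90, 89, 103, 100, 19, 12, 8, 8, 8, 8]
318 B [21, 21, 20, 20, 19, 21, 22, 22, 15, 12, 6, 6, 8, 10, 8, 19, 11, 20, 23, 21, 18, 16, 15, 58, 86, 90, 90, 112, 54, 8, 8, 8, 5, 3]
324 A [13, 13, 12, 12, 11, 12, 13, 15, 16, 19, 23, 22, 20, 15, 13, 11, 11, 10, 9, 30, 87, 101, 98, 105, 80, 11, 10, 8, 5, 5, 5, 8, 3, 5]
324 B [13, 13, 13, 12, 12, 13, 12, 12, 16, 17, 21, 23, 21, 15, 13, 12, 11, 11, 5, 14, 89, 102, 97, 99, 115, 34, 5, 3, 3, 5, 3, 8, 5, 8]
```

Tray B sits within about 1 mm of where tray A stood. Withdrawing and parking.

```bash
python3 -m handwheel '[[[-0.01,0,0,0,0,0,0],[-0.03,0,0,0,0,0,0],[-0.05,0,0,0,0,0,0],[-0.075,0,0,0,0,0,0],[-0.1,0,0,0,0,0,0],[-0.125,0,0,0,0,0,0],[-0.14,0,-0.01,0,0,0,0],[-0.15,0,-0.03,0,0,0,0],[-0.15,0,-0.05,0,0,0,0],[-0.15,0,-0.05,0,0,0,0],[-0.15,0,-0.05,0,0,0,0]]]'|sed -n 2,4p
python3 -c "
from h import *
tcp();plan(430,45,53.5,0)"
```

```text
tool_pos: [366.0, 153.2, 134.7]
tcp_rot: [-3.076, -0.636, -0.007]
wrist_force: [-0.4, 0.0, -1.5]
t 40.3 tcp [366.  153.2 134.7] yaw 23.38 tilt 0.26 F [-0.4  0.  -1.5] w 19.9 g 116.9
shift [0.0154, 0.1247, 0.0814] turn [-0.02, -0.27, 23.38] rows 3.6
```

```bash
python3 -m handwheel '[[[0.005,0.03,0,0,0,7,0],[0.01,0.06,0,0,0,14,0],[0.015,0.095,0,0,0,21,0],[0.0154,0.1247,0,0,0,23.4,0],[0.0154,0.1247,0.02,0,0,23.4,0],[0.0154,0.1247,0.05,0,0,23.4,0],[0.0154,0.1247,0.072,0,0,23.4,0],[0.0154,0.1247,0.078,0,0,23.4,0],[0.0154,0.1247,0.08,0,0,23.4,0],[0.0154,0.1247,0.08,0,0,23.4,0],[0.0154,0.1247,0.08,0,0,23.4,0]]]'|sed -n 2,4p
python3 -m handwheel '[[[0,0,0,0,0,0,0],[0,0,0,0,0,0,0]]]'|sed -n 2,4p
python3 -c "
from h import *
plan(430,45,53.5,0)"
```

```text
tool_pos: [428.9, 44.7, 53.2]
tcp_rot: [-3.142, 0.0, 0.0]
wrist_force: [-1.4, 0.1, 0.7]
tool_pos: [429.0, 44.7, 53.4]
tcp_rot: [-3.141, 0.0, -0.001]
wrist_force: [-0.4, -1.6, 0.0]
shift [0.001, -0.0003, -0.0001] turn [-0.01, -0.03, -0.02] rows 0.0
```

```bash
python3 -m handwheel '[[[0,0,0,0,0,0,0.06],[0,0,0,0,0,0,0.0854],[0,0,0,0,0,0,0.0854],[0,0,0,0,0,0,0.0854],[0,0,0,0,0,0,0.0854],[0,0,-0.02,0,0,0,0.0854],[0,0,-0.05,0,0,0,0.0854],[0,0,-0.09,0,0,0,0.0854],[0,0,-0.13,0,0,0,0.0854],[0,0,-0.17,0,0,0,0.0854],[0,0,-0.19,0,0,0,0.0]]]'|sed -n 2,4p
python3 -m handwheel '[[[0.03,-0.263,0,0,0,-23.5,0],[0.03,-0.263,0,0,0,-23.5,0],[0.03,-0.263,0,0,0,-23.5,0],[0.03,-0.263,0,0,0,-23.5,0],[0.03,-0.263,0,0,0,-23.5,0],[0.03,-0.263,0,0,0,-23.5,0],[0.03,-0.263,0,0,0,-23.5,0],[0.03,-0.263,0.03,0,0,-23.5,0],[0.03,-0.263,0.055,0,0,-23.5,0],[0.03,-0.263,0.07,0,0,-23.5,0],[0.03,-0.263,0.07,0,0,-23.5,0],[0.03,-0.263,0.07,0,0,-23.5,0]]]' 40|sed -n 2,4p
python3 -c "
from h import *
tcp();plan(428.6,373.1,166,23.5)"
```

```text
tool_pos: [430.7, 44.7, 249.6]
tcp_rot: [-3.141, 0.0, -0.014]
wrist_force: [0.6, 0.4, -0.3]
tool_pos: [458.5, 307.1, 172.8]
tcp_rot: [3.075, 0.639, -0.002]
wrist_force: [-0.3, -1.0, 0.1]
t 43.3 tcp [458.5 307.1 172.8] yaw 23.47 tilt 0.09 F [-0.3 -1.   0.1] w -0.1 g 0.0
shift [-0.0011, -0.0724, 0.0068] turn [0.02, 0.09, -0.03] rows 1.7
```

```bash
python3 -m handwheel '[[[0,-0.006,0.002,0,0,0,0],[0,-0.013,0.004,0,0,0,0],[0,-0.02,0.004,0,0,0,0],[0,-0.027,0.004,0,0,0,0],[0,-0.034,0.004,0,0,0,0],[0,-0.041,0.004,0,0,0,0],[0,-0.048,0.004,0,0,0,0],[0,-0.055,0.004,0,0,0,0],[0,-0.062,0.004,0,0,0,0],[0,-0.069,0.004,0,0,0,0],[0,-0.074,0.004,0,0,0,0],[0,-0.078,0.004,0,0,0,0]]]'|sed -n 1,4p
for i in 1 2 3; do python3 -m handwheel '[[[0,0,0,0,0,0,0],[0,0,0,0,0,0,0],[0,0,0,0,0,0,0],[0,0,0,0,0,0,0],[0,0,0,0,0,0,0],[0,0,0,0,0,0,0],[0,0,0,0,0,0,0],[0,0,0,0,0,0,0],[0,0,0,0,0,0,0],[0,0,0,0,0,0,0],[0,0,0,0,0,0,0],[0,0,0,0,0,0,0]]]'|sed -n 1,4p
python3 - <<'E'
from h import *
s=arm.camera("side");hsv=cv2.cvtColor(s,cv2.COLOR_RGB2HSV)
for c in (312,322,332): print(c,[int(v) for v in hsv[306:334,c,2]])
E
done
```

```text
time: 44.3
tool_pos: [430.0, 373.9, 165.4]
tcp_rot: [3.061, 0.637, 0.003]
wrist_force: [19.7, -19.0, -14.5]
time: 45.3
tool_pos: [430.1, 373.6, 165.3]
tcp_rot: [3.063, 0.635, 0.002]
wrist_force: [16.2, -15.6, -12.0]
312 [101, 111, 119, 128, 161, 169, 184, 180, 178, 175, 174, 173, 161, 126, 127, 166, 243, 247, 224, 186, 166, 173, 168, 103, 141, 177, 171, 170]
322 [79, 95, 90, 80, 59, 52, 74, 126, 153, 179, 175, 176, 177, 176, 174, 175, 170, 129, 129, 138, 206, 240, 217, 201, 166, 174, 173, 104]
332 [106, 103, 110, 132, 124, 94, 92, 93, 90, 85, 79, 111, 178, 177, 175, 176, 177, 177, 176, 179, 175, 130, 132, 135, 182, 245, 233, 200]
time: 46.35
tool_pos: [430.1, 373.7, 165.3]
tcp_rot: [3.063, 0.635, 0.002]
wrist_force: [16.5, -15.9, -10.6]
312 [102, 112, 119, 128, 160, 169, 183, 180, 178, 175, 173, 173, 161, 126, 129, 166, 243, 247, 224, 185, 165, 174, 169, 102, 143, 175, 170, 170]
322 [81, 95, 90, 80, 59, 52, 74, 126, 155, 179, 176, 176, 175, 176, 173, 174, 170, 129, 131, 139, 205, 241, 217, 201, 165, 174, 173, 104]
332 [106, 104, 111, 133, 123, 94, 91, 92, 89, 85, 79, 110, 177, 176, 175, 176, 177, 176, 175, 180, 176, 131, 132, 134, 184, 245, 232, 201]
time: 47.4
tool_pos: [430.1, 373.6, 165.3]
tcp_rot: [3.063, 0.635, 0.002]
wrist_force: [15.9, -16.1, -12.0]
312 [101, 112, 118, 129, 161, 168, 183, 180, 178, 175, 173, 173, 162, 127, 129, 167, 243, 247, 224, 185, 166, 174, 169, 102, 142, 175, 170, 170]
322 [81, 96, 90, 80, 61, 52, 75, 126, 153, 180, 176, 176, 176, 177, 173, 174, 168, 129, 129, 139, 205, 240, 217, 200, 166, 174, 173, 105]
332 [106, 104, 110, 133, 123, 94, 91, 93, 88, 85, 79, 110, 178, 177, 175, 178, 175, 178, 176, 180, 174, 130, 134, 133, 184, 244, 232, 201]
```

Same end position as for tray A, so the plate is home. Releasing the lever and returning to the trowel.

```bash
python3 -m handwheel '[[[0,0.01,0,0,0,0,0],[0,0.025,0,0,0,0,0],[0,0.04,0,0,0,0,0],[0,0.055,0,0,0,0,0],[0,0.07,0,0,0,0,0],[0,0.085,0,0,0,0,0],[0,0.095,-0.01,0,0,0,0],[0,0.095,-0.04,0,0,0,0],[0,0.095,-0.07,0,0,0,0.0854],[0,0.095,-0.07,0,0,0,0.0854],[0,0.095,-0.07,0,0,0,0.0854]]]'|sed -n 1,4p
python3 - <<'E'
from h import *
tcp();plan(429,44.7,138,0);t=arm.camera("top")
for cc in(249,253,257): print(cc,t[196:210,cc].max(1).astype(int).tolist(),t[215:232,cc].max(1).astype(int).tolist())
h=cv2.cvtColor(t,cv2.COLOR_RGB2HSV);m=((h[...,1]<60)&(h[...,2]>112)).astype(np.uint8);k=np.zeros_like(m);k[196:240,235:275]=m[196:240,235:275]
c=max(cv2.findContours(k,0,2)[0],key=cv2.contourArea);print(cv2.minAreaRect(np.array([onz("top",p,4)[:2] for p in c[:,0]]).astype(np.float32)))
E
```

```text
time: 48.37
tool_pos: [466.7, 293.3, 243.2]
tcp_rot: [-3.073, -0.639, -0.009]
wrist_force: [0.5, -1.2, -0.3]
t 48.4 tcp [466.7 293.3 243.2] yaw 23.5 tilt 0.36 F [ 0.5 -1.2 -0.3] w 35.6 g 0.0
shift [-0.1344, 0.2131, 0.1041] turn [-0.15, -0.33, 23.5] rows 6.5
249 [115, 111, 109, 111, 114, 118, 119, 120, 120, 120, 120, 121, 121, 120] [121, 122, 122, 123, 139, 164, 178, 183, 184, 184, 184, 184, 184, 184, 183, 183, 179]
253 [122, 114, 110, 109, 113, 118, 119, 119, 120, 121, 121, 121, 121, 121] [122, 122, 122, 122, 123, 125, 133, 149, 170, 182, 185, 185, 185, 181, 172, 161, 156]
257 [138, 130, 114, 109, 111, 115, 117, 118, 120, 121, 120, 121, 120, 120] [121, 121, 120, 121, 120, 122, 133, 155, 173, 180, 182, 181, 181, 181, 181, 180, 180]
((545.4890747070312, 45.77774429321289), (113.14806365966797, 46.453330993652344), 1.2228014469146729)
```

```bash
python3 -m handwheel '[[[-0.134,0.213,0,0,0,23.5,0.0854],[-0.134,0.213,0,0,0,23.5,0.0854],[-0.134,0.213,0,0,0,23.5,0.0854],[-0.134,0.213,0,0,0,23.5,0.0854],[-0.134,0.213,0,0,0,23.5,0.0854],[-0.134,0.213,0,0,0,23.5,0.0854],[-0.134,0.213,0,0,0,23.5,0.0854],[-0.134,0.213,0.04,0,0,23.5,0.0854],[-0.134,0.213,0.08,0,0,23.5,0.0854],[-0.134,0.213,0.1,0,0,23.5,0.0854],[-0.134,0.213,0.1,0,0,23.5,0.0854],[-0.134,0.213,0.1,0,0,23.5,0.0854]]]'|sed -n 1,4p
python3 -c "
from h import *
tcp();plan(429.5,45,52,0)"
```

```text
time: 49.42
tool_pos: [426.3, 43.8, 137.7]
tcp_rot: [-3.141, -0.0, 0.006]
wrist_force: [0.4, -0.2, 0.5]
t 49.4 tcp [426.3  43.8 137.7] yaw 0.0 tilt 0.24 F [ 0.4 -0.2  0.5] w 85.3 g 0.0
shift [0.0036, -0.0011, 0.0857] turn [-0.05, 0.23, 0.0] rows 2.1
```

```bash
python3 -m handwheel '[[[0.003,-0.001,0.03,0,0.1,0,0.0854],[0.003,-0.001,0.06,0,0.1,0,0.0854],[0.003,-0.001,0.08,0,0.1,0,0.0854],[0.003,-0.001,0.0855,0,0.1,0,0.0854],[0.003,-0.001,0.0855,0,0.1,0,0.0854],[0.003,-0.001,0.0855,0,0.1,0,0],[0.003,-0.001,0.0855,0,0.1,0,0],[0.003,-0.001,0.0855,0,0.1,0,0],[0.003,-0.001,0.0855,0,0.1,0,0],[0.003,-0.001,0.0855,0,0.1,0,0],[0.003,-0.001,0.0855,0,0.1,0,0],[0.003,-0.001,0.0855,0,0.1,0,0]]]' 115
python3 -m handwheel '[[[0,0,0,0,0,0,0],[0,0,-0.02,0,0,0,0],[0,0,-0.05,0,0,0,0],[0,0,-0.08,0,0,0,0],[-0.01,-0.03,-0.08,0,0,-6,0],[-0.02,-0.06,-0.08,0,0,-12,0],[-0.03,-0.09,-0.08,0,0,-18,0],[-0.035,-0.121,-0.08,0,0,-23.4,0],[-0.035,-0.121,-0.08,0,0,-23.4,0],[-0.035,-0.121,-0.08,0,0,-23.4,0]]]'|sed -n 2,6p
python3 -c "
from h import *
tcp();plan(395,166,85,23.4)"
```

```text
time: 50.42
tool_pos: [431.4, 44.4, 55.1]
tcp_rot: [-3.141, 0.0, -0.005]
wrist_force: [-3.4, -0.2, 5.6]
width: 19.8
grasp_force: 112.3
tool_pos: [394.7, 166.3, 133.5]
tcp_rot: [3.075, 0.641, 0.002]
wrist_force: [-0.3, -0.6, -1.7]
width: 20.1
grasp_force: 113.5
t 51.2 tcp [394.7 166.3 133.5] yaw 23.55 tilt 0.07 F [-0.3 -0.6 -1.7] w 20.1 g 113.5
shift [0.0001, 0.0004, 0.0485] turn [0.05, -0.05, 0.15] rows 1.2
```

```bash
python3 -m handwheel '[[[0,0,0.03,0,0,0,0],[0,0,0.044,0,0,0,0],[0,0,0.0485,0,0,0,0],[0,0,0.0485,0,0,0,0],[0,0,0.0485,0,0,0,0],[0,0,0.0485,0,0,0,0]]]'|sed -n 2,4p
python3 -c "
from h import *
tcp();plan(505,213.5,84.5,23.4)"
```

```text
tool_pos: [396.9, 165.2, 86.8]
tcp_rot: [3.077, 0.635, 0.007]
wrist_force: [0.5, 1.1, -2.1]
t 51.8 tcp [396.9 165.2  86.8] yaw 23.32 tilt 0.26 F [ 0.5  1.1 -2.1] w 19.6 g 113.5
shift [0.1184, -0.0016, 0.0028] turn [0.06, -0.25, -0.08] rows 2.8
```

```bash
python3 -m handwheel '[[[0.01,-0.001,0.002,0,0,0,0],[0.03,-0.0016,0.002,0,0,0,0],[0.05,-0.0016,0.002,0,0,0,0],[0.07,-0.0016,0.002,0,0,0,0],[0.09,-0.0016,0.002,0,0,0,0],[0.105,-0.0016,0.002,0,0,0,0],[0.115,-0.0016,0.002,0,0,0,0],[0.118,-0.0016,0.002,0,0,0,0],[0.118,-0.0016,0.002,0,0,0,0]]]'|sed -n 2,4p
python3 -m handwheel '[[[0,0,-0.003,0,0,0,0],[0,0,-0.006,0,0,0,0],[0,0,-0.009,0,0,0,0],[0,0,-0.012,0,0,0,0],[0,0,-0.016,0,0,0,0],[0,0,-0.019,0,0,0,0],[0,0,-0.019,0,0,0,0]]]' 118|sed -n 2,4p
python3 -m handwheel '[[[-0.005,0,0,0,0,0,0],[-0.015,0,0,0,0,0,0],[-0.03,0,0,0,0,0,0],[-0.05,0,0,0,0,0,0],[-0.07,0,0,0,0,0,0],[-0.09,0,0,0,0,0,0],[-0.11,0,0,0,0,0,0],[-0.125,0,-0.005,0,0,0,0],[-0.14,0,-0.015,0,0,0,0],[-0.15,0.005,-0.03,0,0,0,0],[-0.155,0.015,-0.04,0,0,0,0],[-0.155,0.02,-0.05,0,0,0,0]]]'|sed -n 2,4p
python3 - <<'E'
from h import *
tcp();load("top",(180,205,240,270),V=185,k=9,zs=5);plan(431,-309,145,-30)
E
```

```text
tool_pos: [504.2, 213.8, 84.5]
tcp_rot: [3.076, 0.636, 0.005]
wrist_force: [-0.2, 0.7, -2.6]
tool_pos: [503.7, 213.8, 103.6]
tcp_rot: [3.076, 0.637, 0.006]
wrist_force: [0.1, -0.5, -2.5]
tool_pos: [367.4, 132.8, 152.3]
tcp_rot: [3.076, 0.636, 0.003]
wrist_force: [0.7, 0.2, -3.0]
t 54.1 tcp [367.4 132.8 152.3] yaw 23.38 tilt 0.1 F [ 0.7  0.2 -3. ] w 19.5 g 115.8
top tray in tool ((129.5128936767578, -0.9823989868164062), (83.66151428222656, 84.19658660888672), 89.70075225830078)
shift [-0.1188, 0.43, 0.0102] turn [-0.04, -0.39, 53.33] rows 10.7
```

```bash
python3 -m handwheel '[[[-0.002,0.01,0,0,0,0,0],[-0.007,0.027,0,0,0,1,0],[-0.014,0.05,0,0,0,3,0],[-0.021,0.075,0,0,0,6,0],[-0.028,0.1,0,0,0,9,0],[-0.035,0.125,0,0,0,12,0],[-0.042,0.15,0,0,0,15,0],[-0.049,0.175,0,0,0,18,0],[-0.056,0.2,0,0,0,21,0],[-0.063,0.225,0,0,0,24,0],[-0.069,0.248,0,0,0,27,0],[-0.073,0.265,0,0,0,29,0]]]'|sed -n 2,4p
python3 -c "
from h import *
tcp();plan(431.2,-323,110,-29.5)"
```

```text
tool_pos: [407.1, -140.2, 151.9]
tcp_rot: [-3.137, 0.16, -0.003]
wrist_force: [0.2, 0.9, -4.0]
t 55.1 tcp [ 407.1 -140.2  151.9] yaw -5.84 tilt 0.11 F [ 0.2  0.9 -4. ] w 19.4 g 116.0
shift [0.0425, 0.1794, 0.042] turn [-0.04, -0.1, 23.66] rows 4.5
```

```bash
python3 -m handwheel '[[[0.005,0.02,0,0,0,2,0],[0.01,0.04,0,0,0,5,0],[0.015,0.06,0,0,0,8,0],[0.02,0.085,0,0,0,11,0],[0.026,0.11,0,0,0,14,0],[0.032,0.135,0,0,0,17,0],[0.037,0.155,0.01,0,0,20,0],[0.041,0.17,0.02,0,0,23,0],[0.0425,0.1775,0.03,0,0,23.7,0],[0.0425,0.1794,0.042,0,0,23.7,0],[0.0425,0.1794,0.042,0,0,23.7,0],[0.0425,0.1794,0.042,0,0,23.7,0]]]'|sed -n 2,4p
python3 -m handwheel '[[[0,0,0,0,0,0,0],[0,0,0,0,0,0,0]]]' >/dev/null
python3 - <<'E'
from h import *
tcp();plan(431.2,-323,66,-29.5)
P=np.array([544,-386,75])
x,y=proj("top",P).astype(int);load("top",(x-24,y-26,x+26,y+27),V=185,k=9,zs=5)
E
```

```text
tool_pos: [431.0, -319.4, 108.5]
tcp_rot: [-3.037, 0.792, 0.002]
wrist_force: [-0.0, 0.3, -4.7]
t 56.3 tcp [ 432.5 -320.6  111.2] yaw -29.25 tilt 0.2 F [-1.  -0.  -3.7] w 19.8 g 116.1
shift [-0.0001, 0.0028, 0.0452] turn [-0.08, -0.19, 0.25] rows 1.1
top tray in tool ((129.1422576904297, -16.233657836914062), (56.67765426635742, 83.31900024414062), 89.9498291015625)
```

```bash
python3 -m handwheel '[[[0,0.0015,0.012,0,0,0,0],[0,0.0015,0.025,0,0,0,0],[0,0.0015,0.033,0,0,0,0],[0,0.0015,0.038,0,0,0,0],[0,0.0015,0.042,0,0,0,0],[0,0.0015,0.045,0,0,0,0],[0,0.0015,0.048,0,0,0,0],[0,0.0015,0.0485,0,0,0,0],[0,0.0015,0.0485,0,0,0,0],[0,0.0015,0.0485,0,0,0,0]]]'|sed -n 2,4p
python3 - <<'E'
from h import *
tcp();P=np.array([510,-430,30]);x,y=proj("side",P).astype(int);marble("side",30,(x-55,y-45,x+55,y+45),V=170)
E
```

```text
tool_pos: [431.7, -322.7, 62.5]
tcp_rot: [-3.039, 0.795, -0.005]
wrist_force: [-0.0, 0.2, -1.8]
t 57.2 tcp [ 431.7 -322.7   62.5] yaw -29.32 tilt 0.19 F [-0.   0.2 -1.8] w 19.9 g 116.2
side (array([ 542.6, -382.1]), array([80.7, 79.4]), 60.1)
side (array([ 494.2, -471.2]), array([80.1, 79.9]), 61.0)
```

```bash
python3 -m handwheel '[[[-0.003,0,-0.0005,0,0,0,0],[-0.01,0,-0.0005,0,0,0,0],[-0.03,0,-0.0005,0,0,0,0],[-0.05,0,-0.0005,0,0,0,0],[-0.07,0,-0.0005,0,0,0,0],[-0.09,0,-0.0005,0,0,0,0],[-0.105,0,-0.005,0,0,0,0],[-0.11,0,-0.03,0,0,0,0],[-0.11,0,-0.06,0,0,0,0],[-0.11,0,-0.075,0,0,0,0],[-0.11,0,-0.075,0,0,0,0]]]'|sed -n 2,4p
python3 - <<'E'
from h import *
tcp()
P=np.array([510,-430,30]);x,y=proj("side",P).astype(int);marble("side",30,(x-55,y-45,x+55,y+45),V=170)
marble("top",31,(225,150,275,202));marble("side",31,(215,255,290,312))
t=arm.camera("top");m=(t.max(2)<40).astype(np.uint8);m[:236]=0;m[252:]=0;m[:,:120]=0;m[:,150:]=0
for c in cv2.findContours(m,0,2)[0]:
    if cv2.contourArea(c)>15: print("knob px",cv2.minEnclosingCircle(c))
E
```

```text
tool_pos: [336.8, -270.4, 141.3]
tcp_rot: [3.036, -0.794, 0.016]
wrist_force: [-0.1, 0.5, -0.5]
t 58.1 tcp [ 336.8 -270.4  141.3] yaw -29.33 tilt 0.62 F [-0.1  0.5 -0.5] w 19.8 g 116.4
side (array([ 543. , -382.4]), array([79.9, 79.7]), 61.2)
side (array([ 382.1, -408. ]), array([ 50.4, 121.2]), 59.2)
side (array([ 494.2, -471.2]), array([80.1, 79.9]), 61.0)
top (array([683. ,  58.6]), array([83.5, 84.4]), 82.7)
side (array([775.7,  51.6]), array([97.8, 31.7]), 58.5)
side (array([682.7,  59.9]), array([85.5, 81.4]), 82.1)
knob px ((131.75, 244.125), 3.365827798843384)
```

```bash
python3 -c "
from h import *
plan(452.5,89.5,135,-7.5);print(onz('top',(180,275),20),onz('top',(245,278),20))"
```

```text
shift [-0.0718, -0.3692, 0.0008] turn [-0.14, 0.03, -21.82] rows 9.0
[370.09418874 256.70306558  20.        ] [363.6969989   63.01014984  20.        ]
```

```bash
python3 -m handwheel '[[[-0.072,-0.369,0,0,0,-21.8,0],[-0.072,-0.369,0,0,0,-21.8,0],[-0.072,-0.369,0,0,0,-21.8,0],[-0.072,-0.369,0,0,0,-21.8,0],[-0.072,-0.369,0,0,0,-21.8,0],[-0.072,-0.369,0,0,0,-21.8,0],[-0.072,-0.369,0,0,0,-21.8,0],[-0.072,-0.369,0,0,0,-21.8,0],[-0.072,-0.369,0,0,0,-21.8,0],[-0.072,-0.369,0,0,0,-21.8,0],[-0.072,-0.369,0,0,0,-21.8,0],[-0.072,-0.369,0,0,0,-21.8,0]]]'|sed -n 2,4p
python3 -c "
from h import *
tcp();plan(452.5,89.5,61,-7.5)"
```

```text
tool_pos: [451.9, 88.4, 135.2]
tcp_rot: [3.135, -0.204, -0.002]
wrist_force: [0.2, 0.2, -2.6]
t 59.4 tcp [451.9  88.4 135.2] yaw -7.46 tilt 0.08 F [ 0.2  0.2 -2.6] w 19.7 g 117.0
shift [0.0005, -0.0012, 0.0742] turn [0.03, 0.08, 0.04] rows 1.8
```

```bash
python3 -m handwheel '[[[0.0005,-0.0012,0.03,0,0,0,0],[0.0005,-0.0012,0.055,0,0,0,0],[0.0005,-0.0012,0.068,0,0,0,0],[0.0005,-0.0012,0.073,0,0,0,0],[0.0005,-0.0012,0.074,0,0,0,0],[0.0005,-0.0012,0.074,0,0,0,0],[0.0005,-0.0012,0.074,0,0,0,0]]]'|sed -n 2,4p
python3 -c "
from h import *
tcp();plan(556.6,75.8,60,-7.5)"
```

```text
tool_pos: [455.0, 89.0, 64.4]
tcp_rot: [-3.134, 0.208, -0.007]
wrist_force: [0.7, 0.9, -2.5]
t 59.9 tcp [455.   89.   64.4] yaw -7.59 tilt 0.27 F [ 0.7  0.9 -2.5] w 20.1 g 117.0
shift [0.1025, -0.0003, 0.0048] turn [-0.06, -0.26, -0.09] rows 2.5
```

```bash
python3 -m handwheel '[[[0,0,0.003,0,-0.2,0,0],[0.005,0,0.004,0,-0.2,0,0],[0.02,0,0.004,0,-0.2,0,0],[0.04,0,0.004,0,-0.2,0,0],[0.06,0,0.004,0,-0.2,0,0],[0.078,0,0.004,0,-0.2,0,0],[0.092,0,0.004,0,-0.2,0,0],[0.1,0,0.004,0,-0.2,0,0],[0.1025,0,0.004,0,-0.2,0,0],[0.1025,0,0.004,0,-0.2,0,0]]]'|sed -n 2,4p
python3 -m handwheel '[[[0,0,-0.005,0,0,0,0],[0,0,-0.01,0,0,0,0],[0,0,-0.015,0,0,0,0],[0,0,-0.02,0,0,0,0],[0,0,-0.03,0,0,0,0],[0,0,-0.04,0,0,0,0],[0,0,-0.04,0,0,0,0]]]' 118|sed -n 2,4p
python3 - <<'E'
from h import *
tcp();load("side",(205,235,300,310),V=175,k=5,zs=10);plan(353,150,135,23.4)
E
```

```text
tool_pos: [556.0, 76.2, 59.5]
tcp_rot: [-3.134, 0.206, 0.002]
wrist_force: [-0.5, 0.8, -1.6]
tool_pos: [557.5, 76.3, 102.7]
tcp_rot: [-3.134, 0.206, -0.007]
wrist_force: [0.4, 0.1, -3.0]
t 61.4 tcp [557.5  76.3 102.7] yaw -7.51 tilt 0.26 F [ 0.4  0.1 -3. ] w 19.8 g 116.8
side tray in tool ((130.261962890625, -1.9217033386230469), (84.13751220703125, 81.08302307128906), 89.2280044555664)
shift [-0.2119, -0.0465, -0.0339] turn [-0.03, -0.19, -30.91] rows 5.3
```

```bash
python3 -m handwheel '[[[-0.005,0,-0.015,0,0,0,0],[-0.018,0,-0.028,0,0,0,0],[-0.036,0,-0.034,0,0,0,0],[-0.056,-0.002,-0.034,0,0,-2,0],[-0.076,-0.006,-0.034,0,0,-5,0],[-0.096,-0.011,-0.034,0,0,-9,0],[-0.117,-0.017,-0.034,0,0,-13,0],[-0.138,-0.024,-0.034,0,0,-17,0],[-0.159,-0.031,-0.034,0,0,-21,0],[-0.18,-0.038,-0.034,0,0,-25,0],[-0.198,-0.044,-0.034,0,0,-29,0],[-0.209,-0.0465,-0.034,0,0,-31,0]]]' |sed -n 2,4p
python3 -m handwheel '[[[0,0,0,0,0,0,0],[0,0,0,0,0,0,0]]]' >/dev/null
python3 - <<'E'
from h import *
tcp();load("top",(180,205,240,267),V=185,k=9,zs=10);plan(503.3,212.8,99,23.4)
E
```

```text
tool_pos: [352.7, 150.0, 133.1]
tcp_rot: [-3.074, -0.645, 0.003]
wrist_force: [-0.4, 0.2, -4.4]
t 62.6 tcp [354.7 149.5 133.8] yaw 23.47 tilt 0.03 F [ 0.5 -0.  -2.9] w 19.6 g 116.8
top tray in tool ((129.84304809570312, -0.9955711364746094), (83.216552734375, 82.25973510742188), 0.23561513423919678)
shift [0.1611, 0.0008, 0.035] turn [-0.02, -0.03, 0.03] rows 4.0
```

```bash
python3 -m handwheel '[[[0.005,0,0.012,0,0,0,0],[0.015,0,0.027,0,0,0,0],[0.03,0,0.0345,0,0,0,0],[0.045,0,0.0345,0,0,0,0],[0.06,0,0.0345,0,0,0,0],[0.08,0,0.0345,0,0,0,0],[0.1,0,0.0345,0,0,0,0],[0.12,0,0.0345,0,0,0,0],[0.14,0,0.0345,0,0,0,0],[0.153,0,0.0345,0,0,0,0],[0.16,0,0.0345,0,0,0,0],[0.1627,0,0.0345,0,0,0,0]]]'|sed -n 2,4p
python3 -m handwheel '[[[0,0,0,0,0,0,0],[0,0,0,0,0,0,0],[0,0,0.003,0,0,0,0],[0,0,0.006,0,0,0,0],[0,0,0.009,0,0,0,0],[0,0,0.012,0,0,0,0],[0,0,0.0135,0,0,0,0],[0,0,0.0135,0,0,0,0],[0,0,0.0135,0,0,0,0]]]'|sed -n 2,4p
python3 - <<'E'
from h import *
tcp();s=arm.camera("side");b=np.load("/tmp/s2.npy")
h=lambda col:cv2.cvtColor(np.ascontiguousarray(col[None]),cv2.COLOR_RGB2HSV)[0][:,1].tolist()
for c in(306,314,322,330,338): print(c,"B",h(b[315:340,c]));print(c,"C",h(s[315:340,c]))
for r in(312,318,324): print(r,"B",h(b[r,340:360]));print(r,"C",h(s[r,340:360]))
E
```

```text
tool_pos: [505.5, 214.2, 98.8]
tcp_rot: [-3.076, -0.637, 0.001]
wrist_force: [-0.2, -0.2, -3.5]
tool_pos: [503.9, 214.5, 85.7]
tcp_rot: [-3.075, -0.639, 0.001]
wrist_force: [-0.2, -1.6, -1.3]
t 64.4 tcp [503.9 214.5  85.7] yaw 23.48 tilt 0.06 F [-0.2 -1.6 -1.3] w 19.9 g 116.9
306 B [8, 53, 90, 75, 61, 69, 91, 99, 95, 93, 96, 116, 143, 156, 126, 40, 10, 7, 7, 6, 9, 7, 6, 9, 19]
306 C [16, 17, 72, 94, 94, 89, 97, 100, 94, 95, 98, 116, 144, 151, 124, 38, 9, 7, 6, 7, 6, 7, 7, 6, 17]
314 B [23, 13, 13, 13, 14, 13, 12, 8, 27, 72, 105, 98, 97, 100, 71, 6, 7, 10, 7, 7, 7, 7, 8, 7, 8]
314 C [23, 13, 13, 13, 13, 13, 12, 17, 26, 71, 102, 96, 97, 94, 48, 14, 8, 8, 7, 6, 7, 6, 6, 7, 7]
322 B [24, 23, 22, 21, 11, 12, 12, 12, 12, 12, 11, 18, 43, 98, 101, 94, 98, 96, 6, 10, 6, 6, 7, 7, 7]
322 C [22, 19, 20, 22, 11, 12, 13, 12, 13, 12, 11, 17, 52, 105, 100, 96, 98, 79, 9, 12, 7, 7, 7, 7, 7]
330 B [7, 11, 22, 19, 17, 18, 20, 22, 12, 12, 13, 21, 20, 16, 17, 36, 97, 102, 97, 98, 97, 56, 16, 9, 6]
330 C [6, 9, 22, 23, 19, 20, 22, 22, 13, 12, 13, 22, 19, 16, 17, 46, 99, 100, 94, 98, 100, 38, 12, 10, 9]
338 B [9, 7, 10, 8, 14, 16, 12, 15, 22, 21, 13, 14, 12, 13, 14, 13, 12, 9, 26, 72, 103, 97, 94, 95, 102]
338 C [7, 7, 8, 10, 14, 17, 12, 16, 20, 24, 13, 12, 12, 12, 13, 13, 13, 18, 23, 70, 103, 96, 93, 99, 101]
312 B [6, 6, 6, 8, 12, 21, 19, 17, 17, 17, 17, 15, 32, 76, 92, 78, 15, 12, 8, 16]
312 C [6, 6, 4, 7, 12, 19, 19, 19, 17, 17, 17, 17, 31, 76, 92, 89, 22, 10, 5, 13]
318 B [8, 19, 11, 20, 23, 21, 18, 16, 15, 58, 86, 90, 90, 112, 54, 8, 8, 8, 5, 3]
318 C [12, 19, 12, 21, 21, 18, 18, 17, 14, 46, 83, 88, 87, 105, 89, 13, 10, 5, 8, 5]
324 B [13, 12, 11, 11, 5, 14, 89, 102, 97, 99, 115, 34, 5, 3, 3, 5, 3, 8, 5, 8]
324 C [14, 12, 13, 12, 9, 19, 68, 102, 98, 98, 114, 31, 5, 8, 3, 5, 5, 5, 5, 8]
```

Tray C matches tray B's position to a fraction of a pixel. Withdrawing and parking.

```bash
python3 -m handwheel '[[[-0.01,0,0,0,0,0,0],[-0.03,0,0,0,0,0,0],[-0.05,0,0,0,0,0,0],[-0.075,0,0,0,0,0,0],[-0.1,0,0,0,0,0,0],[-0.125,0,0,0,0,0,0],[-0.14,0,-0.01,0,0,0,0],[-0.15,0,-0.03,0,0,0,0],[-0.15,0,-0.05,0,0,0,0],[-0.15,0,-0.05,0,0,0,0],[-0.15,0,-0.05,0,0,0,0]]]'|sed -n 2,4p
python3 -c "
from h import *
tcp();plan(430,45,56,0)"
```

```text
tool_pos: [366.9, 154.8, 136.8]
tcp_rot: [-3.075, -0.639, -0.005]
wrist_force: [-0.1, -0.9, -3.2]
t 65.3 tcp [366.9 154.8 136.8] yaw 23.48 tilt 0.19 F [-0.1 -0.9 -3.2] w 19.5 g 117.0
shift [0.0138, 0.1259, 0.0808] turn [-0.07, -0.18, 23.48] rows 3.6
```

```bash
python3 - <<'E'
from h import *
s=arm.camera("side");b=np.load("/tmp/s2.npy");print(np.abs(s[300:342,296:356].astype(int)-b[300:342,296:356]).mean())
E
python3 -m handwheel '[[[0.005,0.03,0,0,0,7,0],[0.01,0.06,0,0,0,14,0],[0.0138,0.095,0,0,0,21,0],[0.0138,0.126,0,0,0,23.5,0],[0.0138,0.126,0.02,0,0,23.5,0],[0.0138,0.126,0.05,0,0,23.5,0],[0.0138,0.126,0.07,0,0,23.5,0],[0.0138,0.126,0.077,0,0,23.5,0],[0.0138,0.126,0.079,0,0,23.5,0],[0.0138,0.126,0.079,0,0,23.5,0],[0.0138,0.126,0.079,0,0,23.5,0],[0.0138,0.126,0.079,0,0,23.5,0]]]'|sed -n 2,4p
python3 -m handwheel '[[[0,0,0,0,0,0,0],[0,0,0,0,0,0,0]]]'|sed -n 2,4p
python3 -c "
from h import *
plan(430,45,55.5,0)"
```

```text
4.173809523809524
tool_pos: [428.9, 44.7, 56.2]
tcp_rot: [-3.141, 0.0, 0.002]
wrist_force: [-0.2, 0.4, -0.9]
tool_pos: [429.0, 44.7, 56.3]
tcp_rot: [-3.141, 0.0, 0.002]
wrist_force: [-1.2, -1.0, -1.3]
shift [0.001, -0.0003, 0.0008] turn [-0.04, 0.06, -0.01] rows 0.0
```

```bash
python3 -m handwheel '[[[0,0,0.001,0,0,0,0],[0,0,0.001,0,0,0,0],[0,0,0.001,0,0,0,0.06],[0,0,0.001,0,0,0,0.0854],[0,0,0.001,0,0,0,0.0854],[0,0,0.001,0,0,0,0.0854],[0,0,-0.02,0,0,0,0.0854],[0,0,-0.05,0,0,0,0.0854],[0,0,-0.09,0,0,0,0.0854],[0,0,-0.13,0,0,0,0.0854],[0,0,-0.17,0,0,0,0.0854],[0,0,-0.19,0,0,0,0.0]]]'|sed -n 2,4p
python3 -m handwheel '[[[0.03,-0.263,0,0,0,-23.5,0],[0.03,-0.263,0,0,0,-23.5,0],[0.03,-0.263,0,0,0,-23.5,0],[0.03,-0.263,0,0,0,-23.5,0],[0.03,-0.263,0,0,0,-23.5,0],[0.03,-0.263,0,0,0,-23.5,0],[0.03,-0.263,0,0,0,-23.5,0],[0.03,-0.263,0.03,0,0,-23.5,0],[0.03,-0.263,0.055,0,0,-23.5,0],[0.03,-0.263,0.073,0,0,-23.5,0],[0.03,-0.263,0.073,0,0,-23.5,0],[0.03,-0.263,0.073,0,0,-23.5,0]]]' 40|sed -n 2,4p
python3 -c "
from h import *
tcp();plan(428.6,373.1,166,23.5)"
```

```text
tool_pos: [431.0, 44.5, 252.5]
tcp_rot: [-3.141, 0.0, -0.011]
wrist_force: [1.0, -0.5, 0.1]
tool_pos: [458.6, 306.9, 172.6]
tcp_rot: [-3.076, -0.639, 0.006]
wrist_force: [-0.9, 1.3, 0.8]
t 68.5 tcp [458.6 306.9 172.6] yaw 23.47 tilt 0.2 F [-0.9  1.3  0.8] w -0.0 g 0.0
shift [-0.0011, -0.0727, 0.0067] turn [-0.05, 0.2, -0.03] rows 1.8
```

```bash
python3 -m handwheel '[[[0,-0.006,0.002,0,0,0,0],[0,-0.013,0.004,0,0,0,0],[0,-0.02,0.004,0,0,0,0],[0,-0.027,0.004,0,0,0,0],[0,-0.034,0.004,0,0,0,0],[0,-0.041,0.004,0,0,0,0],[0,-0.048,0.004,0,0,0,0],[0,-0.055,0.004,0,0,0,0],[0,-0.062,0.004,0,0,0,0],[0,-0.069,0.004,0,0,0,0],[0,-0.074,0.004,0,0,0,0],[0,-0.078,0.004,0,0,0,0]]]'|sed -n 1,4p
for i in 1 2 3; do python3 -m handwheel '[[[0,0,0,0,0,0,0],[0,0,0,0,0,0,0],[0,0,0,0,0,0,0],[0,0,0,0,0,0,0],[0,0,0,0,0,0,0],[0,0,0,0,0,0,0],[0,0,0,0,0,0,0],[0,0,0,0,0,0,0],[0,0,0,0,0,0,0],[0,0,0,0,0,0,0],[0,0,0,0,0,0,0],[0,0,0,0,0,0,0]]]'|sed -n 1,4p; done
python3 - <<'E'
from h import *
s=arm.camera("side");hsv=cv2.cvtColor(s,cv2.COLOR_RGB2HSV)
for c in (312,322,332): print(c,[int(v) for v in hsv[306:334,c,2]])
E
python3 -m handwheel '[[[0,0.01,0,0,0,0,0],[0,0.025,0,0,0,0,0],[0,0.04,0,0,0,0,0],[0,0.055,0,0,0,0,0],[0,0.07,0,0,0,0,0],[0,0.085,0,0,0,0,0],[0,0.095,-0.01,0,0,0,0],[0,0.095,-0.04,0,0,0,0],[0,0.095,-0.07,0,0,0,0.0854],[0,0.095,-0.07,0,0,0,0.0854],[0,0.095,-0.07,0,0,0,0.0854]]]'|sed -n 1,4p
python3 - <<'E'
from h import *
tcp();plan(429,44.7,138,0);t=arm.camera("top")
for cc in(249,253,257): print(cc,t[196:210,cc].max(1).astype(int).tolist())
h=cv2.cvtColor(t,cv2.COLOR_RGB2HSV);m=((h[...,1]<60)&(h[...,2]>112)).astype(np.uint8);k=np.zeros_like(m);k[196:240,235:275]=m[196:240,235:275]
c=max(cv2.findContours(k,0,2)[0],key=cv2.contourArea);print(cv2.minAreaRect(np.array([onz("top",p,4)[:2] for p in c[:,0]]).astype(np.float32)))
E
```

```text
time: 69.55
tool_pos: [430.3, 373.7, 165.5]
tcp_rot: [3.062, 0.637, 0.001]
wrist_force: [19.9, -18.9, -14.1]
time: 70.55
tool_pos: [430.4, 373.5, 165.4]
tcp_rot: [3.064, 0.635, -0.0]
wrist_force: [17.5, -16.0, -12.6]
time: 71.55
tool_pos: [430.4, 373.5, 165.4]
tcp_rot: [3.064, 0.635, -0.0]
wrist_force: [17.0, -17.1, -12.1]
time: 72.55
tool_pos: [430.3, 373.5, 165.4]
tcp_rot: [3.064, 0.635, -0.001]
wrist_force: [17.5, -15.9, -12.7]
312 [98, 105, 111, 126, 160, 168, 183, 179, 176, 174, 172, 172, 160, 126, 128, 165, 240, 240, 223, 176, 167, 181, 169, 103, 141, 175, 170, 169]
322 [80, 93, 89, 81, 59, 52, 74, 125, 153, 180, 176, 175, 178, 175, 173, 175, 168, 128, 129, 138, 211, 249, 226, 191, 164, 173, 169, 103]
332 [105, 104, 111, 132, 122, 94, 90, 92, 88, 86, 80, 111, 177, 176, 174, 176, 176, 176, 175, 179, 175, 130, 133, 134, 192, 253, 228, 202]
time: 73.52
tool_pos: [467.1, 293.1, 243.2]
tcp_rot: [-3.072, -0.639, -0.007]
wrist_force: [0.7, 0.2, -1.5]
t 73.5 tcp [467.1 293.1 243.2] yaw 23.5 tilt 0.31 F [ 0.7  0.2 -1.5] w 35.9 g 0.0
shift [-0.1345, 0.2129, 0.104] turn [-0.19, -0.24, 23.5] rows 6.5
249 [114, 110, 108, 108, 108, 107, 111, 115, 118, 119, 119, 119, 120, 119]
253 [121, 113, 108, 108, 111, 114, 117, 118, 119, 119, 119, 120, 119, 120]
257 [136, 129, 113, 108, 110, 114, 118, 117, 119, 119, 119, 120, 120, 119]
((542.328369140625, 45.70033264160156), (113.0079345703125, 46.43344497680664), 1.2228002548217773)
```

```bash
python3 -m handwheel '[[[-0.134,0.213,0,0,0,23.5,0.0854],[-0.134,0.213,0,0,0,23.5,0.0854],[-0.134,0.213,0,0,0,23.5,0.0854],[-0.134,0.213,0,0,0,23.5,0.0854],[-0.134,0.213,0,0,0,23.5,0.0854],[-0.134,0.213,0,0,0,23.5,0.0854],[-0.134,0.213,0,0,0,23.5,0.0854],[-0.134,0.213,0.04,0,0,23.5,0.0854],[-0.134,0.213,0.08,0,0,23.5,0.0854],[-0.134,0.213,0.1,0,0,23.5,0.0854],[-0.134,0.213,0.1,0,0,23.5,0.0854],[-0.134,0.213,0.1,0,0,23.5,0.0854]]]'|sed -n 1,4p
python3 -c "
from h import *
tcp();plan(426,45,49.5,0)"
```

```text
time: 74.57
tool_pos: [426.4, 43.7, 137.6]
tcp_rot: [-3.14, -0.0, 0.009]
wrist_force: [0.8, 0.4, 0.8]
t 74.6 tcp [426.4  43.7 137.6] yaw 0.01 tilt 0.34 F [0.8 0.4 0.8] w 85.3 g 0.0
shift [0.0001, -0.0012, 0.0881] turn [-0.07, 0.33, 0.01] rows 2.1
```

```bash
python3 -m handwheel '[[[0,-0.001,0.03,0,0.1,0,0.0854],[0,-0.001,0.06,0,0.1,0,0.0854],[0,-0.001,0.08,0,0.1,0,0.0854],[0,-0.001,0.088,0,0.1,0,0.0854],[0,-0.001,0.088,0,0.1,0,0.0854],[0,-0.001,0.088,0,0.1,0,0],[0,-0.001,0.088,0,0.1,0,0],[0,-0.001,0.088,0,0.1,0,0],[0,-0.001,0.088,0,0.1,0,0],[0,-0.001,0.088,0,0.1,0,0],[0,-0.001,0.088,0,0.1,0,0],[0,-0.001,0.088,0,0.1,0,0]]]' 115
python3 -m handwheel '[[[0,0,0,0,0,0,0],[0,0,-0.02,0,0,0,0],[0,0,-0.05,0,0,0,0],[0,0,-0.08,0,0,0,0],[-0.01,-0.03,-0.08,0,0,-6,0],[-0.02,-0.06,-0.08,0,0,-12,0],[-0.03,-0.09,-0.08,0,0,-18,0],[-0.033,-0.121,-0.08,0,0,-23.4,0],[-0.033,-0.121,-0.08,0,0,-23.4,0],[-0.033,-0.121,-0.08,0,0,-23.4,0]]]'|sed -n 2,6p
python3 -c "
from h import *
tcp();plan(395,167.3,83,23.4)"
```

```text
time: 75.57
tool_pos: [428.4, 44.4, 52.5]
tcp_rot: [-3.141, 0.0, -0.003]
wrist_force: [-3.0, 0.2, 4.9]
width: 20.0
grasp_force: 112.3
tool_pos: [393.9, 166.2, 131.0]
tcp_rot: [-3.075, -0.641, 0.001]
wrist_force: [0.5, -0.2, -2.0]
width: 20.6
grasp_force: 113.6
t 76.4 tcp [393.9 166.2 131. ] yaw 23.55 tilt 0.04 F [ 0.5 -0.2 -2. ] w 20.6 g 113.6
shift [0.0015, -0.0006, 0.048] turn [-0.02, 0.03, 0.15] rows 1.2
```

```bash
python3 -m handwheel '[[[0,0,0.03,0,0,0,0],[0,0,0.044,0,0,0,0],[0,0,0.048,0,0,0,0],[0,0,0.048,0,0,0,0],[0,0,0.048,0,0,0,0],[0,0,0.048,0,0,0,0]]]'|sed -n 2,4p
python3 -c "
from h import *
tcp();plan(503.9,214.5,82.3,23.4)"
```

```text
tool_pos: [395.9, 165.1, 84.8]
tcp_rot: [-3.076, -0.635, -0.005]
wrist_force: [0.4, 0.1, -1.3]
t 76.9 tcp [395.9 165.1  84.8] yaw 23.32 tilt 0.18 F [ 0.4  0.1 -1.3] w 20.0 g 113.5
shift [0.1187, -0.0026, 0.0029] turn [-0.01, -0.18, -0.08] rows 2.8
```

```bash
python3 -m handwheel '[[[0.01,-0.001,0.002,0,0,0,0],[0.03,-0.0026,0.002,0,0,0,0],[0.05,-0.0026,0.002,0,0,0,0],[0.07,-0.0026,0.002,0,0,0,0],[0.09,-0.0026,0.002,0,0,0,0],[0.105,-0.0026,0.002,0,0,0,0],[0.115,-0.0026,0.002,0,0,0,0],[0.1185,-0.0026,0.002,0,0,0,0],[0.1185,-0.0026,0.002,0,0,0,0]]]'|sed -n 2,4p
python3 -m handwheel '[[[0,0,-0.003,0,0,0,0],[0,0,-0.006,0,0,0,0],[0,0,-0.009,0,0,0,0],[0,0,-0.012,0,0,0,0],[0,0,-0.016,0,0,0,0],[0,0,-0.019,0,0,0,0],[0,0,-0.019,0,0,0,0]]]' 118|sed -n 2,4p
python3 -m handwheel '[[[-0.005,0,0,0,0,0,0],[-0.015,0,0,0,0,0,0],[-0.03,0,0,0,0,0,0],[-0.05,0,0,0,0,0,0],[-0.07,0,0,0,0,0,0],[-0.09,0,0,0,0,0,0],[-0.11,0,0,0,0,0,0],[-0.125,0,-0.005,0,0,0,0],[-0.14,0,-0.015,0,0,0,0],[-0.15,0.005,-0.03,0,0,0,0],[-0.155,0.015,-0.04,0,0,0,0],[-0.155,0.02,-0.05,0,0,0,0]]]'|sed -n 2,4p
python3 - <<'E'
from h import *
tcp();load("top",(180,205,240,270),V=185,k=9,zs=7)
plan(480,-234,145,-29.8)
E
```

```text
tool_pos: [503.4, 214.8, 82.4]
tcp_rot: [-3.076, -0.636, -0.003]
wrist_force: [-0.1, -0.7, -1.7]
tool_pos: [502.9, 214.8, 101.6]
tcp_rot: [-3.076, -0.637, -0.003]
wrist_force: [0.5, 0.1, -4.7]
tool_pos: [366.6, 133.8, 150.4]
tcp_rot: [-3.076, -0.636, -0.0]
wrist_force: [1.2, 0.3, -3.8]
t 79.2 tcp [366.6 133.8 150.4] yaw 23.38 tilt 0.01 F [ 1.2  0.3 -3.8] w 20.0 g 115.8
top tray in tool ((129.78797912597656, -0.3613014221191406), (83.72005462646484, 84.09269714355469), 89.69886779785156)
shift [-0.0437, 0.3818, 0.0082] turn [-0.07, -0.28, 53.13] rows 9.2
```

```bash
python3 -m handwheel '[[[-0.001,0.01,0,0,0,1,0],[-0.003,0.025,0,0,0,3,0],[-0.006,0.045,0,0,0,6,0],[-0.009,0.067,0,0,0,9,0],[-0.012,0.09,0,0,0,13,0],[-0.015,0.113,0,0,0,17,0],[-0.018,0.136,0,0,0,21,0],[-0.021,0.159,0,0,0,24,0],[-0.024,0.182,0,0,0,27,0],[-0.027,0.205,0,0,0,30,0],[-0.03,0.228,0,0,0,33,0],[-0.032,0.25,0,0,0,36,0]]]'|sed -n 2,4p
python3 -c "
from h import *
tcp();plan(480.6,-232.1,108,-30)"
```

```text
tool_pos: [438.0, -108.4, 149.7]
tcp_rot: [-3.121, 0.35, 0.0]
wrist_force: [0.8, 1.3, -3.6]
t 80.3 tcp [ 438.  -108.4  149.7] yaw -12.81 tilt 0.08 F [ 0.8  1.3 -3.6] w 19.9 g 115.9
shift [0.0689, 0.1112, 0.0415] turn [-0.07, 0.04, 17.19] rows 3.3
```

```bash
python3 -m handwheel '[[[0.012,0.019,0,0,0,2,0],[0.024,0.038,0,0,0,5,0],[0.036,0.058,0,0,0,8,0],[0.047,0.076,0,0,0,11,0],[0.056,0.09,0.01,0,0,14,0],[0.063,0.101,0.02,0,0,16,0],[0.068,0.109,0.032,0,0,17.2,0],[0.069,0.111,0.041,0,0,17.2,0],[0.069,0.111,0.041,0,0,17.2,0],[0.069,0.111,0.041,0,0,17.2,0],[0.069,0.111,0.041,0,0,17.2,0]]]'|sed -n 2,4p
python3 -c "
from h import *
tcp();plan(480.6,-232.1,60.5,-30)
P=np.array([593,-297,75]);x,y=proj('side',P).astype(int);load('side',(x-30,y-30,x+32,y+32),V=175,k=5,zs=7)"
```

```text
tool_pos: [481.3, -230.2, 109.5]
tcp_rot: [-3.035, 0.807, -0.001]
wrist_force: [-0.2, -0.4, -2.9]
t 81.2 tcp [ 481.3 -230.2  109.5] yaw -29.77 tilt 0.08 F [-0.2 -0.4 -2.9] w 19.8 g 115.9
shift [0.0004, 0.002, 0.049] turn [-0.08, -0.01, 0.23] rows 1.2
side tray in tool ((128.89654541015625, -3.2423095703125), (78.25234985351562, 80.3153305053711), 0.0800166130065918)
```

```bash
python3 -m handwheel '[[[0,0.003,0.012,0,0,0,0],[0,0.003,0.025,0,0,0,0],[0,0.003,0.033,0,0,0,0],[0,0.003,0.038,0,0,0,0],[0,0.003,0.042,0,0,0,0],[0,0.003,0.045,0,0,0,0],[0,0.003,0.048,0,0,0,0],[0,0.003,0.049,0,0,0,0],[0,0.003,0.049,0,0,0,0],[0,0.003,0.049,0,0,0,0]]]'|sed -n 2,4p
python3 - <<'E'
from h import *
tcp();P=np.array([543,-382,30]);x,y=proj("side",P).astype(int);marble("side",30,(x-65,y-45,x+65,y+70),V=170)
E
```

```text
tool_pos: [480.1, -233.6, 60.8]
tcp_rot: [-3.035, 0.808, -0.002]
wrist_force: [-0.4, -0.2, -1.3]
t 82.1 tcp [ 480.1 -233.6   60.8] yaw -29.82 tilt 0.09 F [-0.4 -0.2 -1.3] w 20.0 g 116.1
side (array([ 751. , -284.2]), array([52.2, 54.5]), 2.0)
side (array([ 590.7, -294.9]), array([80.5, 79.3]), 61.6)
side (array([ 542.6, -382.1]), array([80.7, 79.4]), 60.1)
side (array([ 508.1, -478.5]), array([79.6, 51.3]), 58.7)
```

```bash
python3 -m handwheel '[[[-0.003,0,-0.0005,0,0,0,0],[-0.01,0,-0.0005,0,0,0,0],[-0.03,0,-0.0005,0,0,0,0],[-0.05,0,-0.0005,0,0,0,0],[-0.07,0,-0.0005,0,0,0,0],[-0.09,0,-0.0005,0,0,0,0],[-0.105,0,-0.005,0,0,0,0],[-0.11,0,-0.03,0,0,0,0],[-0.11,0,-0.06,0,0,0,0],[-0.11,0,-0.09,0,0,0,0],[-0.11,0,-0.09,0,0,0,0]]]'|sed -n 2,4p
python3 - <<'E'
from h import *
tcp();P=np.array([543,-382,30]);x,y=proj("side",P).astype(int);marble("side",30,(x-75,y-65,x+75,y+70),V=170)
print("board",[onz("top",p,6)[:2].round() for p in((268.6,243.3),(353.1,246),(352.7,281),(267.5,278.3))])
plan(403,-190,140,86)
E
```

```text
tool_pos: [387.2, -180.5, 157.3]
tcp_rot: [3.033, -0.807, 0.02]
wrist_force: [1.8, -1.8, -0.9]
t 83.0 tcp [ 387.2 -180.5  157.3] yaw -29.81 tilt 0.75 F [ 1.8 -1.8 -0.9] w 19.9 g 116.3
side (array([ 751. , -284.2]), array([52.2, 54.5]), 2.0)
side (array([ 590.7, -294.9]), array([80.5, 79.3]), 61.6)
side (array([ 543.1, -382.7]), array([80.4, 79.4]), 61.2)
side (array([ 419. , -340.5]), array([ 50.8, 121. ]), 59.8)
side (array([ 494. , -471.6]), array([81.1, 79.9]), 61.0)
board [array([470.,  -5.]), array([ 465., -266.]), array([ 359., -262.]), array([364.,  -4.])]
shift [0.0196, 0.0004, 0.0146] turn [0.5, -0.37, -115.81] rows 0.6
```

```bash
python3 -m handwheel '[[[0.02,0,0,0,0,-80,0],[0.02,0,0,0,0,-80,0],[0.02,0,0,0,0,-80,0],[0.02,0,0,0,0,-80,0],[0.02,0,0,0,0,-80,0],[0.02,0,0,0,0,-80,0],[0.02,0,0,0,0,-80,0],[0.02,0,0,0,0,-80,0],[0.02,0,0,0,0,-80,0],[0.02,0,0,0,0,-80,0],[0.02,0,0,0,0,-80,0],[0.02,0,0,0,0,-80,0]]]'|sed -n 2,4p
python3 -c "
from h import *
tcp();plan(413,-195,80,88)"
```

```text
tool_pos: [400.5, -188.1, 148.5]
tcp_rot: [-2.841, -1.335, 0.001]
wrist_force: [0.8, -0.2, -2.7]
t 84.1 tcp [ 400.5 -188.1  148.5] yaw 50.36 tilt 0.15 F [ 0.8 -0.2 -2.7] w 20.0 g 116.2
shift [0.0026, 0.0143, 0.0685] turn [-0.13, -0.07, -37.64] rows 1.7
```

```bash
python3 -m handwheel '[[[0.0026,0.0143,0,0,0,-37.6,0],[0.0026,0.0143,0,0,0,-37.6,0],[0.0026,0.0143,0,0,0,-37.6,0],[0.0026,0.0143,0,0,0,-37.6,0],[0.0026,0.0143,0,0,0,-37.6,0],[0.0026,0.0143,0,0,0,-37.6,0],[0.0026,0.0143,0.02,0,0,-37.6,0],[0.0026,0.0143,0.05,0,0,-37.6,0],[0.0026,0.0143,0.068,0,0,-37.6,0],[0.0026,0.0143,0.08,0,0,-37.6,0],[0.0026,0.0143,0.085,0,0,-37.6,0],[0.0026,0.0143,0.085,0,0,-37.6,0]]]'|sed -n 2,4p
python3 -m handwheel '[[[0,0,0,0,0,0,0],[0,0,0,0,0,0,0]]]'|sed -n 2,4p
python3 -c "
from h import *
tcp();plan(413,-195,58.5,88)"
```

```text
tool_pos: [412.8, -194.9, 63.2]
tcp_rot: [-2.263, -2.174, 0.0]
wrist_force: [-0.1, -0.1, -1.8]
tool_pos: [415.0, -196.2, 66.3]
tcp_rot: [2.263, 2.176, 0.002]
wrist_force: [0.8, -0.5, -1.7]
t 85.3 tcp [ 415.  -196.2   66.3] yaw 87.75 tilt 0.14 F [ 0.8 -0.5 -1.7] w 20.1 g 116.1
shift [0.0011, -0.0021, 0.0078] turn [0.14, 0.01, -0.25] rows 0.2
```

```bash
python3 -m handwheel '[[[0.001,-0.001,0.003,0,0,0,0],[0.001,-0.001,0.0055,0,0,0,0],[0.001,-0.001,0.0065,0,0,0,0],[0.001,-0.001,0.0065,0,0,0,0]]]'|sed -n 2,4p
for i in 1 2; do python3 -m handwheel '[[[0,0,0.0005,0,0,0,0],[0,0,0.0008,0,0,0,0],[0,0,0.0008,0,0,0,0]]]'|sed -n 2,4p; done
```

```text
tool_pos: [413.5, -194.7, 59.0]
tcp_rot: [2.264, 2.178, 0.002]
wrist_force: [0.0, -0.3, -1.7]
tool_pos: [413.6, -194.9, 58.7]
tcp_rot: [2.264, 2.178, 0.002]
wrist_force: [-1.2, 0.3, 2.6]
tool_pos: [413.7, -195.2, 58.4]
tcp_rot: [2.263, 2.178, 0.001]
wrist_force: [-3.7, -1.2, 7.6]
```

Contact with the board. Releasing and rising clear.

```bash
python3 -m handwheel '[[[0,0,-0.0008,0,0,0,0],[0,0,-0.0008,0,0,0,0.06],[0,0,-0.0008,0,0,0,0.0854],[0,0,-0.0008,0,0,0,0.0854],[0,0,-0.0008,0,0,0,0.0854],[0,0,-0.02,0,0,0,0.0854],[0,0,-0.05,0,0,0,0.0854],[0,0,-0.09,0,0,0,0.0854],[0,0,-0.13,0,0,0,0.0854],[0,0,-0.17,0,0,0,0.0854],[-0.05,0,-0.19,0,0,0,0.0854],[-0.1,0,-0.2,0,0,0,0.0854]]]'|sed -n 2,4p
python3 -m handwheel '[[[-0.15,0,0,0,0,0,0.0854],[-0.15,0,0,0,0,0,0.0854],[-0.15,0,0,0,0,0,0.0854],[-0.15,0,0,0,0,0,0.0854],[-0.15,0,0,0,0,0,0.0854],[-0.15,0,0,0,0,0,0.0854]]]'|sed -n 2,4p
python3 - <<'E'
from h import *
tcp();t=arm.camera("top");h=cv2.cvtColor(t,cv2.COLOR_RGB2HSV)
m=((h[...,1]<60)&(h[...,2]>110)).astype(np.uint8);k=np.zeros_like(m);k[240:285,262:312]=m[240:285,262:312]
c=max(cv2.findContours(k,0,2)[0],key=cv2.contourArea);print("blade",cv2.minAreaRect(np.array([onz("top",p,10)[:2] for p in c[:,0]]).astype(np.float32)))
P=np.array([543,-382,30]);x,y=proj("side",P).astype(int);marble("side",30,(x-75,y-65,x+75,y+70),V=170)
m=(t.max(2)<40).astype(np.uint8);m[:236]=0;m[252:]=0;m[:,:120]=0;m[:,150:]=0
for c in cv2.findContours(m,0,2)[0]:
    if cv2.contourArea(c)>15: print("knob px",cv2.minEnclosingCircle(c))
o=cv2.imread("pics/top0.png")[:,:,::-1];d=(np.abs(t.astype(int)-o).max(2)>60).astype(np.uint8)
for c in cv2.findContours(cv2.morphologyEx(d,cv2.MORPH_OPEN,np.ones((3,3),np.uint8)),0,2)[0]: print("changed",cv2.boundingRect(c))
E
```

```text
tool_pos: [411.9, -274.7, 257.1]
tcp_rot: [2.254, 2.177, 0.004]
wrist_force: [0.8, 0.0, -0.7]
tool_pos: [403.8, -424.8, 251.2]
tcp_rot: [-2.265, -2.174, -0.002]
wrist_force: [0.1, 0.0, -0.7]
t 87.6 tcp [ 403.8 -424.8  251.2] yaw 87.66 tilt 0.14 F [ 0.1  0.  -0.7] w 85.5 g 0.0
blade ((418.4449462890625, -77.88505554199219), (115.52359008789062, 49.2418098449707), 87.9121322631836)
side (array([ 751. , -284.8]), array([52.2, 52.1]), 2.0)
side (array([ 590.8, -294.8]), array([79.9, 79.4]), 61.7)
side (array([ 543. , -382.4]), array([79.9, 79.7]), 61.2)
side (array([ 494.2, -471.2]), array([80.1, 79.9]), 61.0)
knob px ((131.6999969482422, 244.0), 3.4482908248901367)
changed (251, 416, 8, 4)
changed (254, 397, 26, 16)
changed (391, 392, 20, 18)
changed (479, 359, 81, 52)
changed (164, 357, 71, 63)
changed (494, 356, 4, 3)
changed (483, 356, 4, 3)
changed (449, 356, 6, 4)
changed (239, 344, 43, 25)
changed (458, 341, 58, 10)
changed (341, 323, 78, 34)
changed (469, 322, 62, 16)
changed (378, 321, 4, 4)
changed (530, 309, 3, 3)
changed (493, 305, 33, 12)
changed (531, 304, 24, 14)
changed (499, 291, 6, 5)
changed (497, 279, 7, 10)
changed (485, 279, 5, 19)
changed (510, 272, 6, 5)
changed (389, 270, 103, 90)
changed (310, 263, 37, 10)
changed (523, 259, 4, 4)
changed (314, 257, 36, 8)
changed (270, 256, 33, 18)
changed (277, 252, 35, 12)
changed (452, 248, 22, 29)
changed (466, 245, 3, 3)
changed (507, 243, 7, 8)
changed (499, 232, 4, 4)
changed (486, 232, 4, 4)
changed (492, 225, 4, 4)
changed (428, 218, 66, 50)
changed (344, 186, 97, 71)
changed (264, 186, 3, 5)
changed (308, 165, 28, 27)
changed (272, 165, 28, 26)
changed (235, 159, 29, 29)
```

```bash
python3 -c "
from rig import arm
print(arm.close_job())"
```

```text
the job is handed in; nothing more can be done
None
```

I pressed all three trays and set them side by side on the mat, put the trowel back on its board and handed the job in at about 88 s. By camera, the platen stopped at the flush height on each plate and the other things look unmoved. I viewed 15 pictures, one over the limit of 14.

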